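# Make up two watch service kits

### The arm

A 6-joint arm with a two-finger parallel gripper is mounted at the origin on the work surface. World frame = base frame: x ahead of the robot, y to its left, z up, the work surface at z = 0. Lengths are in m, angles in rad, forces in N, time in s.
With the tool pointing down it reaches from about 0.275 to 0.975 m from the base axis. Payload 8.4 kg.
Tool frame: the origin (TCP) lies at the very end of the fingers, on their centre line; the grasp point (between the pads) lies 19 mm behind it; z points along the fingers, x is the direction in which the jaws open and shut, and the axes are right-handed (so a half turn about z gives the same grasp; the last joint's range is limited). The gripper opens to 92 mm and grips with 3 to 60 N. Pads are 20 mm wide; open, the fingers measure 128 mm over their backs; the gripper's body (75 mm by 189 mm) begins 69 mm behind the grasp point.
Start: joints at [-1.289, 0.353, 1.633, -0, 1.155, -0.002], TCP at [0.175, -0.6, 0.215] pointing down, gripper open.
Joint ranges: [-2.63, 2.63], [-0.92, 2.1], [0.06, 2.66], [-1.3, 4.44], [0, 2.69], [-3.02, 3.02]. Speed limits (rad/s): [2.22, 2.22, 2.79, 3.14, 3.14, 3.14].

### API

Orientations are given as a unit quaternion [w, x, y, z].
In Python, from plant import manip gives the robot as it stands.
- The arm moves only by the shell command python3 -m pendant 'ROWS'. ROWS is JSON, a list of rows, each an object of numbers: "tx", "ty", "tz": the shift along the world's x, y, z in mm; "ax", "ay", "az": the turn, a rotation vector about the world's x, y, z in degrees; "fingers": the opening, from -1 (shut) to 1 (fully open), so that 0 is half open. In form: [{"tx": .., "ty": .., "tz": .., "ax": .., "ay": .., "az": .., "fingers": ..}, ...]. A call has exactly 8 rows; each row shifts and turns the commanded pose from where the row before left it; what a row does not reach is not made up. A row lasts 1/8 s, in which the tool goes at most 62.5 mm and 10.7 degrees, less where a joint would pass 70% of its speed; a pose out of reach is approached as far as the arm can. A call with a gripper value outside its range is refused whole. The fingers move at their own pace and stop on an object; the grip force is fixed at half the most. Time passes only in rows, so rows that do not move let the fingers close, or fill a call up. It gives the time, the measured TCP pose, the force and the opening at its end, in the units of the state.
- manip.observe(): the state, without advancing time (a new reading comes with each control period).
- manip.get_image(name): name is "scene" or "side" or "wrist"; returns a dict with "frame" (420x560x3 uint8, red, green, blue), "depth" (420x560 float32, m along the optical axis (not along the pixel's ray), 0 where there is no reading), "camera_matrix" (3x3 intrinsics, pixels), "R" (3x3) and "t" (3): a world point X has camera coordinates R X + t. Camera axes: x right, y down, z forward; pixel columns grow to the right and rows downward; lengths in m; the calibration is good to about 2 mm. A picture is of the moment at which its call begins.
- manip.job_done(): hands the job in, once; it reports no verdict.
The state is a dict: "t": time; "q": joint angles; "joint_velocities": joint speeds; "joint_torque": joint torques, N m; "position": TCP position; "eef_rot": TCP orientation; "force": force on the tool from outside, world axes, zero at the start; "torque": the same for the moment, N m; "finger_gap": finger opening in m.
Only numpy, scipy, OpenCV 4.12 (cv2) and the standard library are available. Lean on these libraries where they do the work, as an engineer would, in place of code of your own. Each camera call takes 0.05 s, during which the arm holds its last target.

### The job

Make up the two watch repair kits from the stock on the bench. Red tray: the gold watch case on the middle of the square pad and the movement on the middle of the round pad, covered with the clear dust dome standing flat on the tray floor and centred on the same pad. Blue tray: the steel watch case on the middle of the square pad and the blue pot on the middle of the round pad; everything stands upright, and the green pot, the aluminium tin and the dark steel disc stay where they are.

Things in the scene. Friction and masses are not known exactly. Their poses are not given: they have to be found in the camera images.
- red_tray: Red job tray, fixed to the bench, 120 (x) x 220 (y) mm, with a 3 mm thick floor and a low rim 3 mm thick whose top is 8 mm above the bench. Origin: centre of its underside, on the bench; its y axis runs along its length. On its floor a white round pad (98 mm across) is centred at y = -50 mm and a white square pad (60 mm) at y = +60 mm, both at x = 0; the pads are flush with the floor, 3 mm above the bench. It may be turned up to 15 degrees and may stand left or right.
- blue_tray: Blue job tray, fixed to the bench, 120 (x) x 220 (y) mm, with a 3 mm thick floor and a low rim 3 mm thick whose top is 8 mm above the bench. Origin: centre of its underside, on the bench; its y axis runs along its length. On its floor a white round pad (98 mm across) is centred at y = -50 mm and a white square pad (60 mm) at y = +60 mm, both at x = 0; the pads are flush with the floor, 3 mm above the bench. It may be turned up to 15 degrees and may stand left or right.
- gold_case_center (a point): Gold-coloured round wristwatch case (35 mm across, white dial) fixed on top of a black rectangular holder block; handled as one piece. The block is 48 (x) x 42 (y) x 24 mm high, the whole is 34 mm high. Point: centre of the piece, 17 mm above its underside. Take it by the block, across its 42 mm sides (fingers closing along its y axis).
- steel_case_center (a point): Silvery steel round wristwatch case (35 mm across, grey dial) fixed on top of a black rectangular holder block; handled as one piece. The block is 48 (x) x 42 (y) x 24 mm high, the whole is 34 mm high. Point: centre of the piece, 17 mm above its underside. Take it by the block, across its 42 mm sides (fingers closing along its y axis).
- movement_center (a point): Watch movement (steel disc 36 mm across with small brass and copper wheels) fixed on a round black holder 50 mm across and 22 mm high; handled as one piece, about 32 mm high. Point: on its axis, 15 mm above its underside.
- dome_knob (a point): Clear plastic dust dome, open below, 92 mm across outside and 86 mm inside, 56 mm high (52 mm inside), with an upright purple knob 22 mm across and 26 mm high on top; 82 mm high in all. Point: on its axis in the knob, 70 mm above its lower rim (12 mm below the knob's top). Lift it by the knob, with the fingertips above the dome's roof.
- blue_pot_center (a point): Blue closed round parts pot with a white disc on its lid, 50 mm across, 30 mm high. Point: its centre, 15 mm above its underside.
- green_pot_center (a point): Green closed round parts pot with a white disc on its lid, 50 mm across, 30 mm high. Point: its centre, 15 mm above its underside. It stands among the stock and is not wanted: leave it.
- tin_center (a point): Plain aluminium tin, 48 mm across, 26 mm high. Point: its centre, 13 mm above its underside. It stands among the stock and is not wanted: leave it.
- stake_disc_center (a point): Dark steel staking disc with a ring of small holes, 58 mm across, 14 mm high. Point: its centre, 7 mm above its underside. It stands among the stock and is not wanted: leave it.
There are look-alikes about, which are no part of the job. What is shaped like the part that bears dome_knob but brown or orange is not meant.

How it is judged:
By the outcome, as a careful person would: the job done as asked, in the order asked, and still so for the second after the job is handed in, with the robot touching nothing.
It also fails if it takes over 133 s, if anything falls off the work surface, if the arm or the gripper's body presses on something with over 40 N, if the wrist force passes 120 N, or if a joint passes its speed limit or range.

## Working session

There is one attempt and no reset: what is moved stays moved. The work goes in short steps, Python scripts to look and compute and a shell command to move; the robot and the scene stay as the last step left them, time stands still between calls to the robot, and variables do not carry over. Pictures are saved under pics/ and viewed, and the job is handed in when it is done.

```bash
ls; mkdir -p pics; cat > h.py <<'E'
import numpy as np, cv2, pickle
from plant import manip
def grab(n,tag):
    im=manip.get_image(n); cv2.imwrite(f'pics/{tag}.png',im['frame'][:,:,::-1]); pickle.dump(im,open(f'pics/{tag}.pkl','wb')); return im
def load(tag): return pickle.load(open(f'pics/{tag}.pkl','rb'))
def world(im,u,v,d=None):
    K=im['camera_matrix']; d=im['depth'][int(v),int(u)] if d is None else d
    c=np.linalg.inv(K)@np.array([u,v,1.])*d
    return im['R'].T@(c-im['t'])
def onplane(im,u,v,z):
    K=im['camera_matrix']; r=im['R'].T@(np.linalg.inv(K)@np.array([u,v,1.])); o=-im['R'].T@im['t']
    return o+r*(z-o[2])/r[2]
def cloud(im):
    K=im['camera_matrix'];d=im['depth'];v,u=np.mgrid[:d.shape[0],:d.shape[1]]
    c=np.stack([(u-K[0,2])/K[0,0]*d,(v-K[1,2])/K[1,1]*d,d],-1)
    return (c-im['t'])@im['R']
def proj(im,X):
    p=im['camera_matrix']@(im['R']@np.array(X)+im['t']); return p[:2]/p[2]
E
python3 - <<'E'
from h import *
print(manip.observe())
for n in ('scene','side','wrist'):
    im=grab(n,n+'0'); print(n,im['R'].round(2).tolist(),(-im['R'].T@im['t']).round(3))
E
```

```text
pics
{'t': 0.0, 'q': array([-1.28943081e+00,  3.53651627e-01,  1.63414593e+00, -5.00304619e-05,
        1.15523225e+00, -2.43086709e-03]), 'joint_velocities': array([-0.00090682,  0.00055485, -0.00137148,  0.00012876, -0.00060487,
        0.0009351 ]), 'joint_torque': array([-1.66450365e-03, -5.93847620e+01, -3.34222984e+01,  6.97577256e-02,
        2.35143449e-02, -1.24469038e-04]), 'position': array([ 0.17482307, -0.59951147,  0.2138565 ]), 'eef_rot': array([-4.14269696e-04,  8.00006544e-01, -5.99990844e-01, -5.87581069e-04]), 'force': array([ 0.08693472,  0.1470012 , -0.55326784]), 'torque': array([ 0.0087731 ,  0.03723403, -0.0068846 ]), 'finger_gap': 0.09197282986021284}
scene [[0.27, 0.96, -0.01], [0.52, -0.15, -0.84], [-0.81, 0.23, -0.54]] [ 1.303 -0.149  0.683]
side [[-0.97, -0.24, 0.01], [-0.18, 0.69, -0.7], [0.16, -0.68, -0.71]] [0.21  1.056 1.068]
wrist [[0.28, -0.96, -0.0], [-0.93, -0.27, 0.24], [-0.23, -0.07, -0.97]] [ 0.239 -0.581  0.384]
```

View pics/scene0.png

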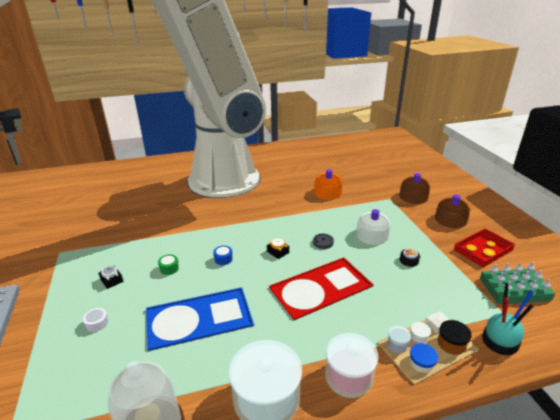

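View pics/side0.png

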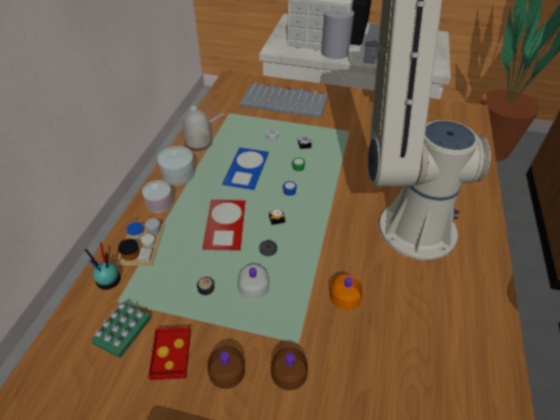

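View pics/wrist0.png

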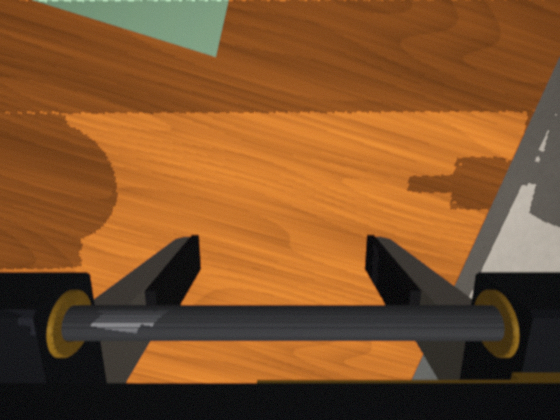

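Scene view: the steel case is at (110,275), green pot (169,264), blue pot (223,255), gold case (279,248), staking disc (324,241), clear dome (373,228), movement (410,257) and tin (95,320). The blue tray is at (200,318) and the red tray at (321,287). The dome candidates are clear (373,228), orange (328,186), brown (415,190) and brown (452,212). The clear one on the mat fits the description.

```bash
python3 - <<'E'
from h import *
s=load('scene0');w=load('side0')
names=dict(steel=((110,275),(305,143)),green=((169,264),(298,164)),blue=((223,255),(289,188)),gold=((279,248),(277,216)),disc=((324,241),(268,248)),dome=((373,228),(253,280)),mov=((410,257),(205,285)),tin=((95,320),(272,134)))
P=cloud(s);Q=cloud(w)
for n,(a,b) in names.items():
    for C,(u,v),nm in((P,a,'scene'),(Q,b,'side')):
        r=25 if n=='dome' else 16
        c=C[v-r:v+r,u-r:u+r].reshape(-1,3); c=c[(c[:,2]>.006)&(c[:,2]<.12)]
        top=c[c[:,2]>np.percentile(c[:,2],97)-.006]
        print(n,nm,'top',top.mean(0).round(4),'max',c[:,2].max().round(4),'bbox',np.percentile(c,[2,98],0).round(3).tolist(),len(c))
# trays: white pads blobs
for im,nm in((s,'scene'),(w,'side')):
    hsv=cv2.cvtColor(im['frame'],cv2.COLOR_RGB2HSV)
    m=((hsv[...,1]<50)&(hsv[...,2]>170)).astype(np.uint8)
    k,l,st,c=cv2.connectedComponentsWithStats(m)
    for i in range(1,k):
        if st[i,4]>120: print(nm,c[i].round(1),st[i,4],onplane(im,*c[i],.003).round(4))
    s1=cv2.resize(im['frame'][210:350,60:480] if nm=='scene' else im['frame'][100:320,150:350],None,fx=1.9 if nm=='scene' else 2.7,fy=1.9 if nm=='scene' else 2.7,interpolation=cv2.INTER_CUBIC)
    cv2.imwrite(f'pics/crop_{nm}.png',s1[:,:,::-1])
E
```

```text
steel scene top [ 0.4526 -0.3451  0.0333] max 0.0377 bbox [[0.435, -0.371, 0.007], [0.478, -0.32, 0.036]] 365
steel side top [ 0.4489 -0.3286  0.0354] max 0.0403 bbox [[0.397, -0.447, 0.006], [0.517, -0.225, 0.039]] 220
green scene top [ 0.4477 -0.2087  0.0293] max 0.0332 bbox [[0.423, -0.231, 0.006], [0.469, -0.186, 0.032]] 327
green side top [ 0.4452 -0.2055  0.0325] max 0.0385 bbox [[0.402, -0.316, 0.006], [0.511, -0.138, 0.037]] 227
blue scene top [ 0.4489 -0.0721  0.0293] max 0.0328 bbox [[0.425, -0.094, 0.008], [0.472, -0.049, 0.032]] 299
blue side top [ 0.4472 -0.0699  0.0326] max 0.0383 bbox [[0.41, -0.157, 0.006], [0.5, -0.028, 0.036]] 227
gold scene top [0.4593 0.0722 0.0332] max 0.0369 bbox [[0.444, 0.047, 0.007], [0.485, 0.098, 0.036]] 304
gold side top [0.4559 0.0754 0.0357] max 0.0399 bbox [[0.413, 0.006, 0.006], [0.5, 0.115, 0.039]] 246
disc scene top [0.4538 0.2013 0.0128] max 0.0164 bbox [[0.425, 0.174, 0.007], [0.479, 0.227, 0.015]] 246
disc side top [0.4515 0.2043 0.0157] max 0.0205 bbox [[0.423, 0.155, 0.006], [0.491, 0.238, 0.019]] 269
dome scene top [0.4587 0.34
[... 577 characters left out ...]
.664, -0.294, 0.032]] 209
scene [374.9   8.5] 700 [-4.1143e+00  2.6316e+00  3.0000e-03]
scene [421.9  13.9] 558 [-3.4686e+00  2.9223e+00  3.0000e-03]
scene [510.5  61.8] 10208 [-1.1386  2.18    0.003 ]
scene [343.5  85.5] 3178 [-0.9433  0.8524  0.003 ]
scene [266.4  98. ] 215 [-0.8447  0.3656  0.003 ]
scene [121.6 117.6] 1391 [-0.7548 -0.3695  0.003 ]
scene [240.2 172.7] 689 [-0.022   0.0639  0.003 ]
scene [241.2 314.5] 51006 [ 0.6518 -0.0646  0.003 ]
scene [341.4 277.9] 391 [0.6024 0.1933 0.003 ]
scene [303.  293.8] 942 [0.6287 0.086  0.003 ]
scene [225.7 310.6] 522 [ 0.6306 -0.0956  0.003 ]
scene [  3.1 310. ] 126 [ 0.4879 -0.5747  0.003 ]
scene [175.1 322.5] 1196 [ 0.6343 -0.206   0.003 ]
```

View pics/crop_scene.png

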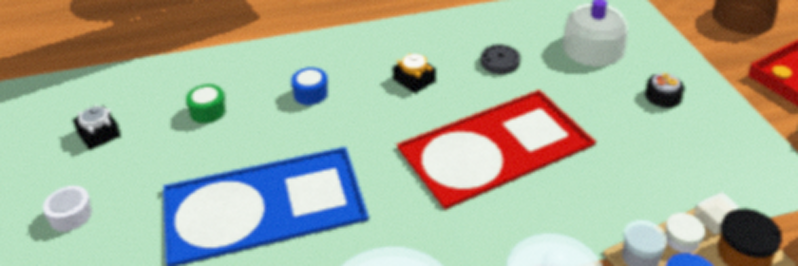

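View pics/crop_side.png

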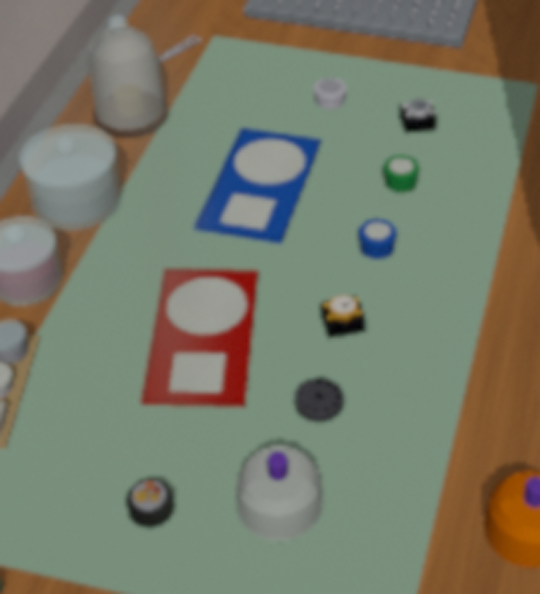

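Only the clear dome at scene (373,228) matches. The enlarged crops show the gold dial at crop-scene (414,70) and the steel one at (96,125). I'll move towards gold at height for wrist views.

```bash
python3 -m pendant '[{"tx":22,"ty":56,"az":-1.4},{"tx":22,"ty":56,"az":-1.4},{"tx":22,"ty":56,"az":-1.4},{"tx":22,"ty":56,"az":-1.4},{"tx":22,"ty":56,"az":-1.4},{"tx":22,"ty":56,"az":-1.4},{"tx":22,"ty":56,"az":-1.4},{"tx":22,"ty":56,"az":-1.4}]'
python3 -c "
from h import *; grab('wrist','w1')"
python3 -m pendant '[{"tx":22,"ty":56,"az":-1.2},{"tx":22,"ty":56,"az":-1.2},{"tx":22,"ty":56,"az":-1.2},{"tx":22,"ty":56,"az":-1.2},{"fingers":1},{"fingers":1},{"fingers":1},{"fingers":1}]'
python3 -c "
from h import *; grab('wrist','w2'); o=manip.observe(); print(o['eef_rot'],o['q'])"
```

```text
[-1.73783972e-04  7.99998648e-01 -6.00001724e-01 -2.54531990e-04] [-1.28943045e+00  3.53315017e-01  1.63368389e+00 -3.15646870e-05
  1.15520947e+00 -2.41110074e-03]schema error: expected keys tx, ty, tz, ax, ay, az, fingers
schema error: expected keys tx, ty, tz, ax, ay, az, fingers
```

```bash
python3 -m pendant '[{"tx":22,"ty":56,"tz":0,"ax":0,"ay":0,"az":-1.4,"fingers":1},{"tx":22,"ty":56,"tz":0,"ax":0,"ay":0,"az":-1.4,"fingers":1},{"tx":22,"ty":56,"tz":0,"ax":0,"ay":0,"az":-1.4,"fingers":1},{"tx":22,"ty":56,"tz":0,"ax":0,"ay":0,"az":-1.4,"fingers":1},{"tx":22,"ty":56,"tz":0,"ax":0,"ay":0,"az":-1.4,"fingers":1},{"tx":22,"ty":56,"tz":0,"ax":0,"ay":0,"az":-1.4,"fingers":1},{"tx":22,"ty":56,"tz":0,"ax":0,"ay":0,"az":-1.4,"fingers":1},{"tx":22,"ty":56,"tz":0,"ax":0,"ay":0,"az":-1.4,"fingers":1}]'
python3 -c "
from h import *; grab('wrist','w1')"
python3 -m pendant '[{"tx":22,"ty":56,"tz":0,"ax":0,"ay":0,"az":-1.3,"fingers":1},{"tx":22,"ty":56,"tz":0,"ax":0,"ay":0,"az":-1.3,"fingers":1},{"tx":22,"ty":56,"tz":0,"ax":0,"ay":0,"az":-1.3,"fingers":1},{"tx":22,"ty":56,"tz":0,"ax":0,"ay":0,"az":-1.3,"fingers":1},{"tx":0,"ty":0,"tz":0,"ax":0,"ay":0,"az":0,"fingers":1},{"tx":0,"ty":0,"tz":0,"ax":0,"ay":0,"az":0,"fingers":1},{"tx":0,"ty":0,"tz":0,"ax":0,"ay":0,"az":0,"fingers":1},{"tx":0,"ty":0,"tz":0,"ax":0,"ay":0,"az":0,"fingers":1}]'
python3 -c "
from h import *; grab('wrist','w2'); o=manip.observe(); print(o['eef_rot'],o['q'])"
```

```text
t: 1.25
position: [0.3515, -0.1503, 0.2149]
eef_rot: [-0.0, 0.737, -0.676, 0.001]
force: [0.7, -0.5, 0.4]
finger_gap: 0.0923
t: 2.3
position: [0.4388, 0.0709, 0.2147]
eef_rot: [0.0, -0.706, 0.709, -0.0]
force: [-0.8, -0.2, -0.3]
finger_gap: 0.0917
[ 4.37363725e-05 -7.05629333e-01  7.08581144e-01 -6.64889569e-05] [ 1.57114480e-01  6.63727000e-02  2.00061221e+00 -6.42329385e-05
  1.07445893e+00  1.73211588e+00]
```

View pics/w1.png

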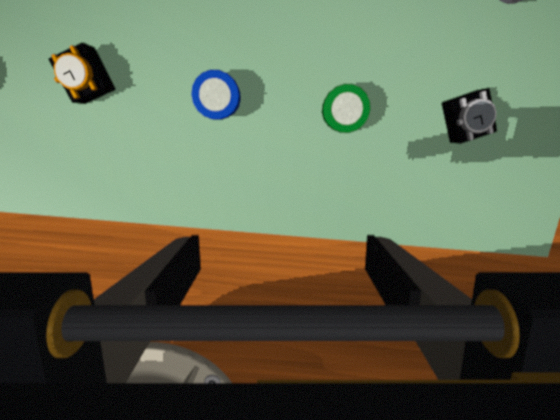

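View pics/w2.png

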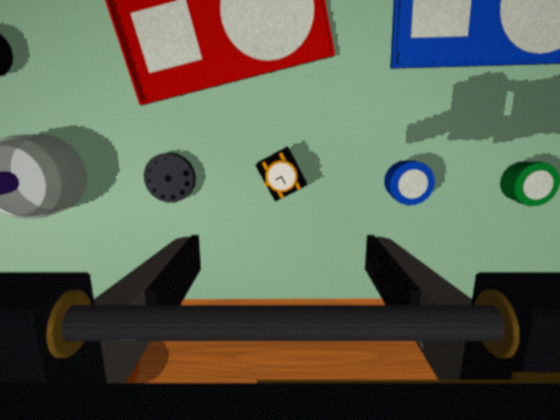

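w2 shows gold at (281,174), staking disc (169,177), blue pot (411,183), green pot (535,182) and the red tray at the top left. w1 shows gold (78,72), blue pot (215,94), green pot (347,107) and steel (470,116). Next I measure.

```bash
python3 - <<'E'
from h import *
for tag,(u,v) in (('w2',(281,174)),('w1',(78,72)),('w1',(470,116))):
    im=load(tag);C=cloud(im);r=40
    sl=(slice(v-r,v+r),slice(max(u-r,0),u+r))
    c=C[sl]
    m=(c[...,2]>.017); 
    X=c[m]; print(tag,len(X),'zpct',np.percentile(X[:,2],[5,20,50,80,95]).round(4))
    # top-view minAreaRect
    rect=cv2.minAreaRect((X[:,:2]*1000).astype(np.float32)); print('depth rect',rect)
    b=c[(c[...,2]>.028)]; print('case top', b.mean(0).round(4), b[:,2].max())
    print('mat z',np.median(C[v-60 if v>60 else 0:v-40 if v>60 else 10,u-20:u+20][...,2]))
im=load('w2')
for k in (2.5,):
    cr=cv2.resize(im['frame'][130:220,230:340],None,fx=7,fy=6.5,interpolation=cv2.INTER_CUBIC); cv2.imwrite('pics/goldcrop.png',cr[:,:,::-1])
print(proj(im,im['R'].T@(np.array([0,0,.3])-im['t'])))
E
```

```text
w2 1650 zpct [0.0226 0.0237 0.031  0.0347 0.0357]
depth rect ((464.6759338378906, 76.1891860961914), (70.64798736572266, 44.12821960449219), 24.1272029876709)
case top [0.4571 0.0723 0.0441] 0.38477932139146365
mat z 0.0009172202713111325
w1 2222 zpct [0.0207 0.0236 0.03   0.0346 0.0356]
depth rect ((452.1478576660156, -22.59276580810547), (245.76832580566406, 60.40721893310547), 88.24417114257812)
case top [0.4538 0.0652 0.0415] 0.38508095895678335
mat z 0.0009250704540923304
w1 1989 zpct [0.0212 0.0236 0.0306 0.0347 0.0357]
depth rect ((423.6640625, -260.5867919921875), (52.62833023071289, 226.40736389160156), 15.784045219421387)
case top [ 0.4474 -0.3411  0.0403] 0.38508095895678335
mat z 0.0010903176700660653
[282.4169093  207.83134052]
```

View pics/goldcrop.png

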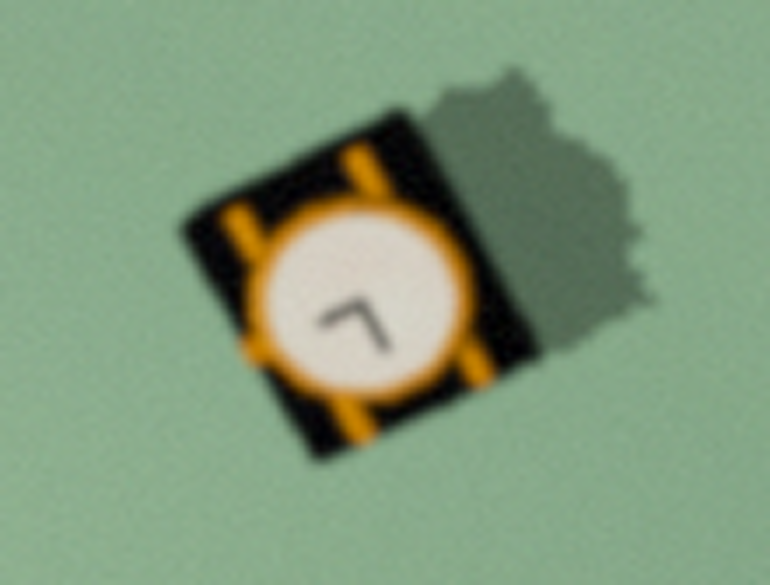

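```bash
cat >> h.py <<'E'
def topfit(im,u,v,r,z0,z1,zlo=None):
    C=cloud(im);sl=(slice(max(v-r,0),v+r),slice(max(u-r,0),u+r));c=C[sl];ok=(im['depth'][sl]>0)&(c[...,2]>z0)&(c[...,2]<z1)
    m=ok.astype(np.uint8);k,l,st,ce=cv2.connectedComponentsWithStats(m)
    l0=1+np.argmax(st[1:,4]); X=c[l==l0]
    rect=cv2.minAreaRect((X[:,:2]*1000).astype(np.float32))
    return X,rect
E
python3 - <<'E'
from h import *
for tag,u,v in (('w2',281,174),('w1',78,72),('w1',470,116)):
    im=load(tag)
    X,r=topfit(im,u,v,40,.019,.05); print(tag,'block',r)
    X,r=topfit(im,u,v,40,.031,.05); print('   case',r,X.mean(0).round(4))
im=load('w2')
cor=[(230+a/7,130+b/6.5) for a,b in((185,228),(405,110),(540,350),(320,460))]
P=np.array([onplane(im,*p,.024) for p in cor])*1000
print(P.round(1),P.mean(0)); d=P[1]-P[0]+P[2]-P[3]; print('short axis ang',np.degrees(np.arctan2(d[1],d[0])), np.linalg.norm(P[1]-P[0]),np.linalg.norm(P[2]-P[1]))
for t,(u,v) in (('w2',(230+360/7,130+300/6.5)),):print(onplane(im,u,v,.034))
w=manip.observe();print(w['position'])
# red tray pads
hsv=cv2.cvtColor(im['frame'],cv2.COLOR_RGB2HSV)
m=((hsv[...,1]<40)&(hsv[...,2]>150)).astype(np.uint8)
k,l,st,c=cv2.connectedComponentsWithStats(m)
for i in range(1,k):
    if st[i,4]>300: print(c[i].round(1),st[i],onplane(im,*c[i],.003).round(4), cv2.minAreaRect(np.array([onplane(im,u,v,.003)[:2]*1000 for v,u in np.argwhere(l==i)],np.float32)))
E
```

```text
w2 block ((455.015625, 71.98170471191406), (48.157196044921875, 42.01564025878906), 27.707799911499023)
   case ((455.2159729003906, 72.00662231445312), (33.92973709106445, 33.99290084838867), 71.59664154052734) [0.4555 0.0722 0.0344]
w1 block ((454.84307861328125, 71.62632751464844), (48.21835708618164, 42.72846984863281), 27.26079750061035)
   case ((455.09466552734375, 71.50320434570312), (34.52106475830078, 33.802650451660156), 71.2385482788086) [0.4548 0.0706 0.0343]
w1 block ((448.1753234863281, -346.9644775390625), (48.050148010253906, 42.952632904052734), 23.84214973449707)
   case ((448.1446533203125, -346.07781982421875), (34.94095230102539, 34.04902267456055), 58.314453125) [ 0.448  -0.3457  0.0343]
[[465.5  99.2  24. ]
 [485.   64.5  24. ]
 [444.3  43.   24. ]
 [425.1  78.3  24. ]] [454.99435255  71.25784748  24.        ]
short axis ang -61.00127408652732 39.752486545717545 46.03806001332814
[0.45456353 0.0716611  0.034     ]
[0.4388634  0.07102296 0.21468105]
[166.3  35.3] [ 132    0   69   72 3314] [0.6013 0.1935 0.003 ] ((600.697509765625, 193.490966796875), (59.005245
[... 489 characters left out ...]
5), (68.99877166748047, 49.8443603515625), 89.75660705566406)
[ 28.4 176.7] [  11  149   35   57 1219] [0.4507 0.3692 0.003 ] ((449.932861328125, 369.015625), (67.599609375, 34.5366096496582), 9.33244514465332)
[281.  175.9] [269 164  25  25 464] [0.4503 0.0722 0.003 ] ((450.0823669433594, 72.27086639404297), (28.259153366088867, 28.363649368286133), 89.74628448486328)
[412.6 183.5] [399 170  28  28 632] [ 0.4407 -0.0832  0.003 ] ((440.4474182128906, -83.11351013183594), (32.919166564941406, 31.873289108276367), 4.636848449707031)
[537.8 184.5] [524 171  29  28 626] [ 0.4388 -0.2314  0.003 ] ((438.5661926269531, -231.611572265625), (32.36888885498047, 33.031124114990234), 50.617286682128906)
```

Gold block: centre (455,71.8), long axis at 27.6°, top 24 mm with the case at 34 mm. w1 and w2 agree within 0.5 mm. I'll turn the tool by +27.5° and descend.

```bash
python3 -m pendant '[{"tx":5,"ty":0,"tz":-20,"ax":0,"ay":0,"az":9.2,"fingers":1},{"tx":5,"ty":0,"tz":-40,"ax":0,"ay":0,"az":9.2,"fingers":1},{"tx":6,"ty":0,"tz":-40,"ax":0,"ay":0,"az":9.1,"fingers":1},{"tx":0,"ty":0,"tz":-45,"ax":0,"ay":0,"az":0,"fingers":1},{"tx":0,"ty":0,"tz":-20,"ax":0,"ay":0,"az":0,"fingers":1},{"tx":0,"ty":0,"tz":0,"ax":0,"ay":0,"az":0,"fingers":1},{"tx":0,"ty":0,"tz":0,"ax":0,"ay":0,"az":0,"fingers":1},{"tx":0,"ty":0,"tz":0,"ax":0,"ay":0,"az":0,"fingers":1}]'
python3 -c "
from h import *; grab('wrist','w3')"
```

```text
t: 3.35
position: [0.4559, 0.072, 0.0507]
eef_rot: [-0.001, 0.854, -0.52, 0.001]
force: [0.3, -0.5, 0.3]
finger_gap: 0.0916
```

View pics/w3.png

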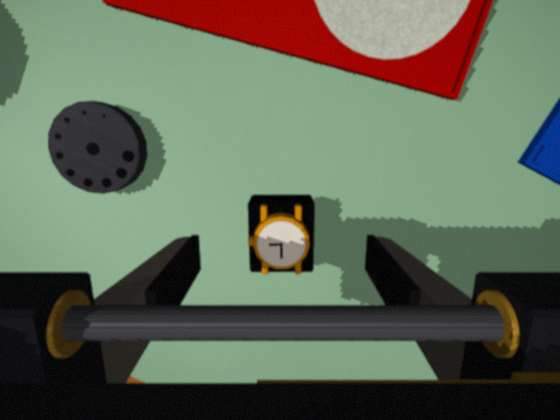

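The gold case at (281,235) is square between the fingers. I'll descend 46 mm and close.

```bash
python3 -m pendant '[{"tx":0,"ty":0,"tz":-20,"ax":0,"ay":0,"az":0,"fingers":1},{"tx":0,"ty":0,"tz":-18,"ax":0,"ay":0,"az":0,"fingers":1},{"tx":0,"ty":0,"tz":-8,"ax":0,"ay":0,"az":0,"fingers":1},{"tx":0,"ty":0,"tz":0,"ax":0,"ay":0,"az":0,"fingers":-1},{"tx":0,"ty":0,"tz":0,"ax":0,"ay":0,"az":0,"fingers":-1},{"tx":0,"ty":0,"tz":0,"ax":0,"ay":0,"az":0,"fingers":-1},{"tx":0,"ty":0,"tz":0,"ax":0,"ay":0,"az":0,"fingers":-1},{"tx":0,"ty":0,"tz":0,"ax":0,"ay":0,"az":0,"fingers":-1}]'
```

```text
t: 4.4
position: [0.4551, 0.072, 0.0038]
eef_rot: [-0.0, 0.854, -0.52, 0.0]
force: [-1.3, 0.2, -0.0]
finger_gap: 0.0439
```

```bash
python3 -m pendant '[{"tx":0,"ty":0,"tz":0,"ax":0,"ay":0,"az":0,"fingers":-1},{"tx":0,"ty":0,"tz":10,"ax":0,"ay":0,"az":0,"fingers":-1},{"tx":0,"ty":0,"tz":40,"ax":0,"ay":0,"az":0,"fingers":-1},{"tx":10,"ty":10,"tz":45,"ax":0,"ay":0,"az":-4,"fingers":-1},{"tx":25,"ty":20,"tz":35,"ax":0,"ay":0,"az":-5,"fingers":-1},{"tx":25,"ty":20,"tz":20,"ax":0,"ay":0,"az":-5,"fingers":-1},{"tx":25,"ty":20,"tz":0,"ax":0,"ay":0,"az":0,"fingers":-1},{"tx":15,"ty":10,"tz":0,"ax":0,"ay":0,"az":0,"fingers":-1}]'
python3 -m pendant '[{"tx":0,"ty":0,"tz":0,"ax":0,"ay":0,"az":0,"fingers":-1},{"tx":0,"ty":0,"tz":0,"ax":0,"ay":0,"az":0,"fingers":-1},{"tx":0,"ty":0,"tz":0,"ax":0,"ay":0,"az":0,"fingers":-1},{"tx":0,"ty":0,"tz":0,"ax":0,"ay":0,"az":0,"fingers":-1},{"tx":0,"ty":0,"tz":0,"ax":0,"ay":0,"az":0,"fingers":-1},{"tx":0,"ty":0,"tz":0,"ax":0,"ay":0,"az":0,"fingers":-1},{"tx":0,"ty":0,"tz":0,"ax":0,"ay":0,"az":0,"fingers":-1},{"tx":0,"ty":0,"tz":0,"ax":0,"ay":0,"az":0,"fingers":-1}]'
cat >> h.py <<'E'
def pads(tag,minA=300):
    im=load(tag);hsv=cv2.cvtColor(im['frame'],cv2.COLOR_RGB2HSV)
    m=((hsv[...,1]<40)&(hsv[...,2]>140)).astype(np.uint8)
    k,l,st,c=cv2.connectedComponentsWithStats(m)
    for i in range(1,k):
        if st[i,4]>minA:
            X=np.array([onplane(im,u,v,.003)[:2]*1000 for v,u in np.argwhere(l==i)],np.float32)
            r=cv2.minAreaRect(X); print('px',c[i].round(),'box',st[i][:4],'cen',X.mean(0).round(1),'rect',[np.round(a,1) for a in r])
E
python3 -c "
from h import *; grab('wrist','w4'); pads('w4'); print(manip.observe()['position'])"
```

```text
t: 5.4
position: [0.5559, 0.1528, 0.1542]
eef_rot: [-0.0, 0.785, -0.62, 0.0]
force: [-0.9, -0.5, -1.2]
finger_gap: 0.0418
t: 6.4
position: [0.555, 0.152, 0.1536]
eef_rot: [0.0, 0.785, -0.62, -0.0]
force: [0.5, 0.2, -0.5]
finger_gap: 0.0415
px [ 27. 108.] box [ 6 87 41 42] cen [582.1 405.1] rect [array([582.2, 405.7]), array([37.4, 37. ]), np.float64(3.5)]
px [366. 140.] box [316  89 101 103] cen [626.7  86.4] rect [array([625.3,  86.2]), array([96.1, 96. ]), np.float64(62.0)]
px [251. 140.] box [220 110  63  62] cen [601.2 193.7] rect [array([600.6, 193.5]), array([57.5, 59.3]), np.float64(13.4)]
px [537. 182.] box [505 146  55  70] cen [626.9 -90.7] rect [array([629. , -95.9]), array([60.6, 58.3]), np.float64(2.5)]
px [ 41. 251.] box [  0 208  84  86] cen [439.8 383.6] rect [array([431.3, 388.9]), array([79.9, 93.3]), np.float64(42.9)]
px [283. 276.] box [253 249  60  56] cen [469.8 131.3] rect [array([469.3, 131.3]), array([63.7, 63.1]), np.float64(13.3)]
[0.55499387 0.15199975 0.15357584]
```

View pics/w4.png

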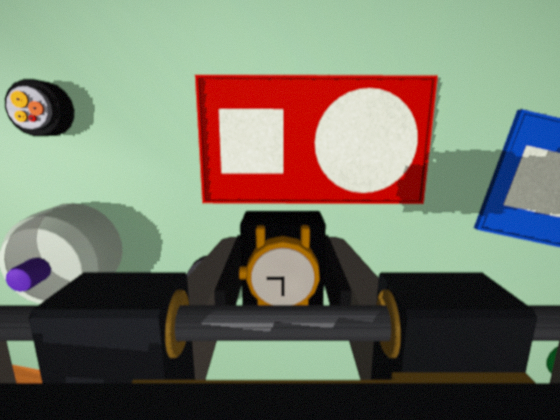

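```bash
python3 -c "
from h import *
im=load('w4');X,r=topfit(im,283,272,45,.15,.25);print(r,X[:,2].max())
C=cloud(im)
for u,v in((251,140),(366,140),(300,50)):print(np.median(C[v-10:v+10,u-10:u+10,2]))"
python3 -m pendant '[{"tx":12,"ty":11,"tz":0,"ax":0,"ay":0,"az":0,"fingers":-1},{"tx":20,"ty":19,"tz":-10,"ax":0,"ay":0,"az":0,"fingers":-1},{"tx":14,"ty":11.5,"tz":-30,"ax":0,"ay":0,"az":0,"fingers":-1},{"tx":0,"ty":0,"tz":-40,"ax":0,"ay":0,"az":0,"fingers":-1},{"tx":0,"ty":0,"tz":-30,"ax":0,"ay":0,"az":0,"fingers":-1},{"tx":0,"ty":0,"tz":-16,"ax":0,"ay":0,"az":0,"fingers":-1},{"tx":0,"ty":0,"tz":0,"ax":0,"ay":0,"az":0,"fingers":-1},{"tx":0,"ty":0,"tz":0,"ax":0,"ay":0,"az":0,"fingers":-1}]'
python3 -c "
from h import *; grab('wrist','w5')"
```

```text
((555.5943603515625, 152.09547424316406), (43.8642578125, 48.65724182128906), 12.664620399475098) 0.18655268574463438
0.0035895041897022243
0.0035057147179367075
0.0009328729814774477
t: 7.45
position: [0.6021, 0.1939, 0.0287]
eef_rot: [-0.001, 0.785, -0.62, 0.001]
force: [-0.4, -0.4, -0.4]
finger_gap: 0.0416
```

View pics/w5.png

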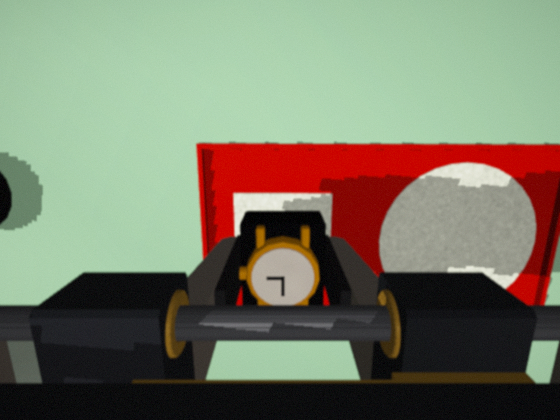

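```bash
python3 -m pendant '[{"tx":0,"ty":0,"tz":-12,"ax":0,"ay":0,"az":0,"fingers":-1},{"tx":0,"ty":0,"tz":-6,"ax":0,"ay":0,"az":0,"fingers":-1},{"tx":0,"ty":0,"tz":-2.5,"ax":0,"ay":0,"az":0,"fingers":-1},{"tx":0,"ty":0,"tz":0,"ax":0,"ay":0,"az":0,"fingers":-1},{"tx":0,"ty":0,"tz":0,"ax":0,"ay":0,"az":0,"fingers":0.5},{"tx":0,"ty":0,"tz":0,"ax":0,"ay":0,"az":0,"fingers":0.5},{"tx":0,"ty":0,"tz":0,"ax":0,"ay":0,"az":0,"fingers":0.5},{"tx":0,"ty":0,"tz":0,"ax":0,"ay":0,"az":0,"fingers":0.5}]'
```

```text
t: 8.5
position: [0.601, 0.1935, 0.0071]
eef_rot: [-0.0, 0.785, -0.62, 0.0]
force: [0.4, -0.9, 0.5]
finger_gap: 0.0691
```

```bash
python3 -m pendant '[{"tx":0,"ty":0,"tz":20,"ax":0,"ay":0,"az":0,"fingers":0.6},{"tx":0,"ty":0,"tz":45,"ax":0,"ay":0,"az":0,"fingers":1},{"tx":-3,"ty":20,"tz":45,"ax":0,"ay":0,"az":0,"fingers":1},{"tx":-7,"ty":40,"tz":40,"ax":0,"ay":0,"az":0,"fingers":1},{"tx":-7,"ty":50,"tz":10,"ax":0,"ay":0,"az":0,"fingers":1},{"tx":-8,"ty":50,"tz":0,"ax":0,"ay":0,"az":0,"fingers":1},{"tx":0,"ty":20,"tz":0,"ax":0,"ay":0,"az":0,"fingers":1},{"tx":0,"ty":0,"tz":0,"ax":0,"ay":0,"az":0,"fingers":1}]'
python3 -c "
from h import *; grab('wrist','w6');pads('w6')"
```

```text
t: 9.5
position: [0.5759, 0.3742, 0.1677]
eef_rot: [-0.0, 0.785, -0.619, 0.0]
force: [0.3, -0.6, -0.0]
finger_gap: 0.092
px [269. 185.] box [254 169  35  35] cen [581.4 389.1] rect [array([580.7, 387.3]), array([35.9, 35.2]), np.float64(12.3)]
px [430. 220.] box [424 193  16  44] cen [584.8 215. ] rect [array([587.8, 217.8]), array([49.7, 15.6]), np.float64(28.9)]
px [538. 227.] box [512 204  48  50] cen [603.8  99.5] rect [array([600.9, 100.6]), array([64. , 49.2]), np.float64(24.9)]
px [473. 219.] box [459 206  29  27] cen [596.  170.4] rect [array([596. , 170.4]), array([28.7, 30.1]), np.float64(13.5)]
px [269. 297.] box [243 284  60  21] cen [456.9 360.5] rect [array([460.8, 358. ]), array([24.9, 67.1]), np.float64(13.4)]
px [283. 352.] box [243 341  73  21] cen [390.4 329. ] rect [array([389.9, 333.8]), array([26.7, 84.5]), np.float64(12.5)]
```

View pics/w6.png

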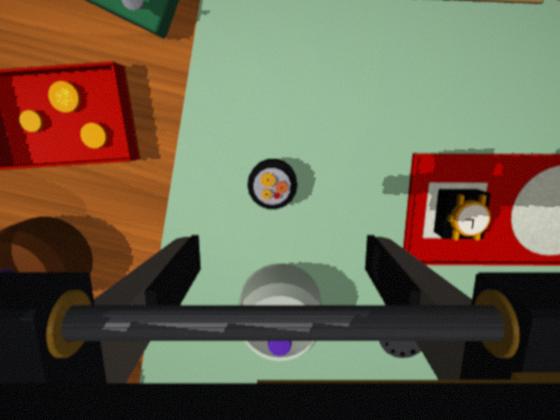

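w6: movement at (271,184), clear dome below it at (281,315), and the gold case standing on its pad at (470,215).

```bash
python3 -c "
from h import *
im=load('w6')
X,r=topfit(im,271,184,35,.017,.05);print('mov',r,np.percentile(X[:,2],[10,50,90]))
x=(X[:,:2]*1000).astype(np.float32);print(cv2.minEnclosingCircle(x))
X,r=topfit(im,271,184,35,.0255,.05);print('disc',cv2.minEnclosingCircle((X[:,:2]*1000).astype(np.float32)),X[:,2].mean())
X,r=topfit(im,468,215,35,.02,.06);print('gold',r,np.percentile(X[:,2],[10,50,90]))
im=load('w4')
X,r=topfit(im,38,107,35,.017,.05);print('mov w4',cv2.minEnclosingCircle((X[:,:2]*1000).astype(np.float32)))
"
```

```text
mov ((586.0795288085938, 387.0206604003906), (48.4739990234375, 49.37040710449219), 13.395953178405762) [0.02115917 0.02691198 0.03052593]
((585.8533325195312, 386.989013671875), 24.781972885131836)
disc ((585.7207641601562, 386.91729736328125), 17.916210174560547) 0.02887393892006972
gold ((601.1795654296875, 193.50425720214844), (47.79317855834961, 42.98238754272461), 13.38732624053955) [0.02552955 0.03298588 0.03814283]
mov w4 ((585.50439453125, 386.4645080566406), 25.286510467529297)
```

```bash
python3 -m pendant '[{"tx":5,"ty":6.5,"tz":-10,"ax":0,"ay":0,"az":0,"fingers":1},{"tx":5,"ty":7,"tz":-35,"ax":0,"ay":0,"az":0,"fingers":1},{"tx":0,"ty":0,"tz":-40,"ax":0,"ay":0,"az":0,"fingers":1},{"tx":0,"ty":0,"tz":-35,"ax":0,"ay":0,"az":0,"fingers":1},{"tx":0,"ty":0,"tz":-25,"ax":0,"ay":0,"az":0,"fingers":1},{"tx":0,"ty":0,"tz":-13.5,"ax":0,"ay":0,"az":0,"fingers":1},{"tx":0,"ty":0,"tz":-5,"ax":0,"ay":0,"az":0,"fingers":1},{"tx":0,"ty":0,"tz":0,"ax":0,"ay":0,"az":0,"fingers":1}]'
python3 -m pendant '[{"tx":0,"ty":0,"tz":0,"ax":0,"ay":0,"az":0,"fingers":-1},{"tx":0,"ty":0,"tz":0,"ax":0,"ay":0,"az":0,"fingers":-1},{"tx":0,"ty":0,"tz":0,"ax":0,"ay":0,"az":0,"fingers":-1},{"tx":0,"ty":0,"tz":0,"ax":0,"ay":0,"az":0,"fingers":-1},{"tx":0,"ty":0,"tz":0,"ax":0,"ay":0,"az":0,"fingers":-1},{"tx":0,"ty":0,"tz":0,"ax":0,"ay":0,"az":0,"fingers":-1},{"tx":0,"ty":0,"tz":0,"ax":0,"ay":0,"az":0,"fingers":-1},{"tx":0,"ty":0,"tz":0,"ax":0,"ay":0,"az":0,"fingers":-1}]'
```

```text
t: 10.55
position: [0.5864, 0.3869, 0.004]
eef_rot: [-0.0, 0.784, -0.62, 0.0]
force: [0.4, 0.4, -0.2]
finger_gap: 0.0917
t: 11.55
position: [0.586, 0.387, 0.0037]
eef_rot: [-0.0, 0.785, -0.62, -0.0]
force: [-0.8, -0.1, 2.4]
finger_gap: 0.0491
```

```bash
python3 -m pendant '[{"tx":0,"ty":0,"tz":8,"ax":0,"ay":0,"az":0,"fingers":-1},{"tx":0,"ty":0,"tz":32,"ax":0,"ay":0,"az":0,"fingers":-1},{"tx":2,"ty":-15,"tz":40,"ax":0,"ay":0,"az":0,"fingers":-1},{"tx":6,"ty":-46,"tz":30,"ax":0,"ay":0,"az":0,"fingers":-1},{"tx":8,"ty":-60,"tz":0,"ax":0,"ay":0,"az":0,"fingers":-1},{"tx":8,"ty":-60,"tz":0,"ax":0,"ay":0,"az":0,"fingers":-1},{"tx":8,"ty":-60,"tz":0,"ax":0,"ay":0,"az":0,"fingers":-1},{"tx":6,"ty":-45,"tz":0,"ax":0,"ay":0,"az":0,"fingers":-1}]'
python3 -m pendant '[{"tx":2,"ty":-14.7,"tz":-4,"ax":0,"ay":0,"az":0,"fingers":-1},{"tx":0,"ty":0,"tz":-20,"ax":0,"ay":0,"az":0,"fingers":-1},{"tx":0,"ty":0,"tz":-26,"ax":0,"ay":0,"az":0,"fingers":-1},{"tx":0,"ty":0,"tz":-20,"ax":0,"ay":0,"az":0,"fingers":-1},{"tx":0,"ty":0,"tz":-10,"ax":0,"ay":0,"az":0,"fingers":-1},{"tx":0,"ty":0,"tz":0,"ax":0,"ay":0,"az":0,"fingers":-1},{"tx":0,"ty":0,"tz":0,"ax":0,"ay":0,"az":0,"fingers":-1},{"tx":0,"ty":0,"tz":0,"ax":0,"ay":0,"az":0,"fingers":-1}]'
python3 -c "
from h import *; grab('wrist','w7')"
```

```text
t: 12.55
position: [0.6241, 0.0985, 0.1141]
eef_rot: [-0.0, 0.784, -0.62, 0.0]
force: [0.9, -0.1, -0.2]
finger_gap: 0.0493
t: 13.55
position: [0.6266, 0.0864, 0.0344]
eef_rot: [-0.001, 0.785, -0.62, 0.0]
force: [0.2, 0.3, -0.4]
finger_gap: 0.0492
```

View pics/w7.png

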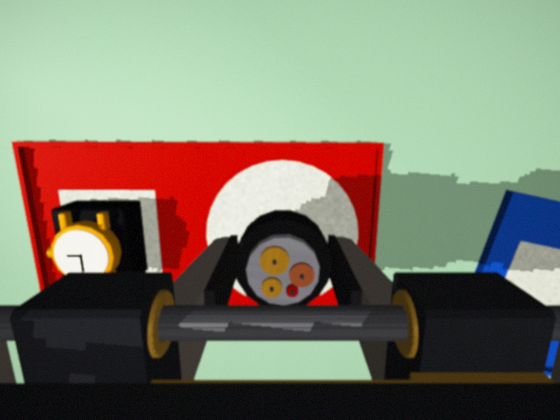

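```bash
python3 -m pendant '[{"tx":0,"ty":0,"tz":-14,"ax":0,"ay":0,"az":0,"fingers":-1},{"tx":0,"ty":0,"tz":-9,"ax":0,"ay":0,"az":0,"fingers":-1},{"tx":0,"ty":0,"tz":-3.7,"ax":0,"ay":0,"az":0,"fingers":-1},{"tx":0,"ty":0,"tz":0,"ax":0,"ay":0,"az":0,"fingers":-1},{"tx":0,"ty":0,"tz":0,"ax":0,"ay":0,"az":0,"fingers":0.6},{"tx":0,"ty":0,"tz":0,"ax":0,"ay":0,"az":0,"fingers":0.6},{"tx":0,"ty":0,"tz":0,"ax":0,"ay":0,"az":0,"fingers":0.6},{"tx":0,"ty":0,"tz":0,"ax":0,"ay":0,"az":0,"fingers":0.6}]'
python3 -m pendant '[{"tx":0,"ty":0,"tz":15,"ax":0,"ay":0,"az":0,"fingers":0.6},{"tx":-5,"ty":10,"tz":40,"ax":0,"ay":0,"az":0,"fingers":0.6},{"tx":-25,"ty":35,"tz":45,"ax":0,"ay":0,"az":0,"fingers":0.6},{"tx":-35,"ty":45,"tz":40,"ax":0,"ay":0,"az":0,"fingers":0.6},{"tx":-35,"ty":50,"tz":30,"ax":0,"ay":0,"az":0,"fingers":0.6},{"tx":-35,"ty":45,"tz":20,"ax":0,"ay":0,"az":0,"fingers":0.6},{"tx":-25,"ty":30,"tz":10,"ax":0,"ay":0,"az":0,"fingers":0.6},{"tx":-15,"ty":15,"tz":0,"ax":0,"ay":0,"az":0,"fingers":0.6}]'
python3 -c "
from h import *; grab('wrist','w8')"
```

```text
t: 14.6
position: [0.626, 0.0863, 0.0069]
eef_rot: [-0.0, 0.785, -0.62, 0.0]
force: [0.9, -0.6, 0.5]
finger_gap: 0.0737
t: 15.6
position: [0.4568, 0.3093, 0.2021]
eef_rot: [-0.001, 0.785, -0.619, 0.0]
force: [0.0, -0.2, 0.3]
finger_gap: 0.0736
```

View pics/w8.png

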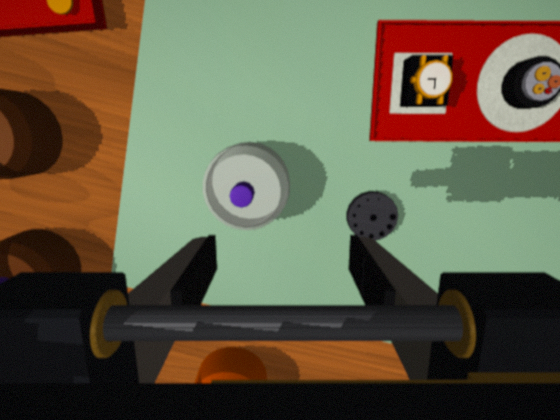

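w8: clear dome at (246,186), purple knob (241,194), nothing under it. The orange dome at the bottom (235,365) and the brown ones at the left are look-alikes.

```bash
python3 -c "
from h import *
im=load('w8')
X,r=topfit(im,241,194,30,.073,.1);print('knob top',r,X.mean(0),X[:,2].max())
hsv=cv2.cvtColor(im['frame'],cv2.COLOR_RGB2HSV)
X,r=topfit(im,246,186,60,.045,.068);print('roof',cv2.minEnclosingCircle((X[:,:2]*1000).astype(np.float32)),X[:,2].mean())
X,r=topfit(im,246,186,60,.01,.1);print('all',cv2.minEnclosingCircle((X[:,:2]*1000).astype(np.float32)))
X,r=topfit(im,433,78,40,.015,.06);print('gold',r)
X,r=topfit(im,537,80,40,.017,.06);print('mov',cv2.minEnclosingCircle((X[:,:2]*1000).astype(np.float32)),r)
im=load('w6')
s=load('scene0');Q=cloud(s)
X,r=topfit(s,328,186,16,.03,.1);print('orange',X.mean(0),r)
c=cv2.resize(load('w8')['frame'][130:240,190:340],None,fx=5,fy=5);cv2.imwrite('pics/dome.png',c[:,:,::-1])
"
```

```text
knob top ((454.9225769042969, 347.66619873046875), (20.58848762512207, 20.706174850463867), 57.603206634521484) [0.45565043 0.3474021  0.08116925] 0.08416385509365526
roof ((454.7279357910156, 347.6273193359375), 43.4732666015625) 0.05446424661607947
all ((455.8063659667969, 347.1795959472656), 45.2262077331543)
gold ((600.45556640625, 193.2272491455078), (47.10422897338867, 42.65993881225586), 13.08878231048584)
mov ((625.3287963867188, 86.73596954345703), 25.200246810913086) ((624.2418823242188, 88.41630554199219), (49.54389190673828, 45.97541809082031), 24.95719337463379)
orange [0.21093329 0.30805427 0.05067696] ((201.17066955566406, 312.32867431640625), (80.43824768066406, 81.16693115234375), 34.00312423706055)
```

View pics/dome.png

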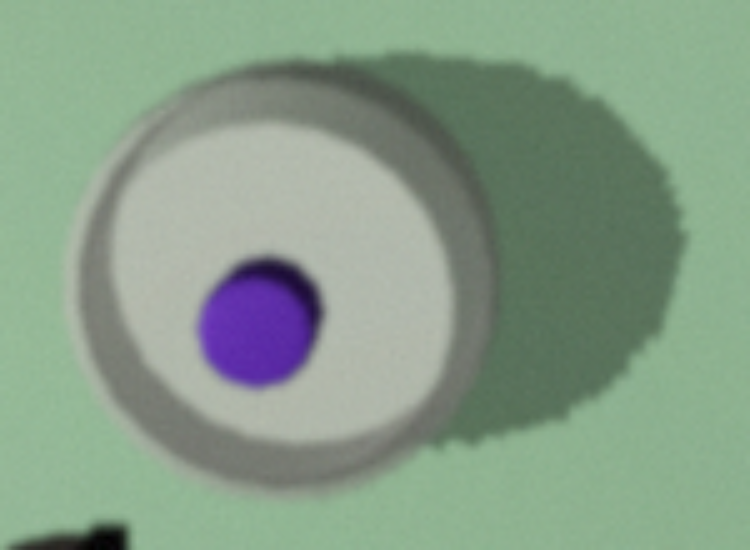

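```bash
python3 -m pendant '[{"tx":2,"ty":15,"tz":-5,"ax":0,"ay":0,"az":0,"fingers":0.1},{"tx":2,"ty":16.3,"tz":-20,"ax":0,"ay":0,"az":0,"fingers":0.1},{"tx":0,"ty":0,"tz":-35,"ax":0,"ay":0,"az":0,"fingers":0.1},{"tx":0,"ty":0,"tz":-20,"ax":0,"ay":0,"az":0,"fingers":0.1},{"tx":0,"ty":0,"tz":0,"ax":0,"ay":0,"az":0,"fingers":0.1},{"tx":0,"ty":0,"tz":0,"ax":0,"ay":0,"az":0,"fingers":0.1},{"tx":0,"ty":0,"tz":0,"ax":0,"ay":0,"az":0,"fingers":0.1},{"tx":0,"ty":0,"tz":0,"ax":0,"ay":0,"az":0,"fingers":0.1}]'
python3 -c "
from h import *; im=grab('wrist','w9')
X,r=topfit(im,281,235,45,.073,.1);print(r)"
```

```text
t: 16.65
position: [0.4619, 0.3392, 0.1211]
eef_rot: [-0.001, 0.785, -0.62, 0.0]
force: [-0.0, -0.1, -0.3]
finger_gap: 0.0503
((454.7684020996094, 347.8229064941406), (21.07809829711914, 21.11385154724121), 21.354726791381836)
```

View pics/w9.png

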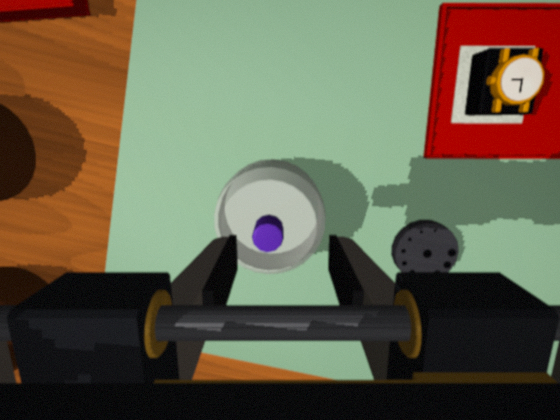

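```bash
python3 -m pendant '[{"tx":-4,"ty":4.5,"tz":0,"ax":0,"ay":0,"az":0,"fingers":0.1},{"tx":-3,"ty":4,"tz":-5,"ax":0,"ay":0,"az":0,"fingers":0.1},{"tx":0,"ty":0,"tz":-20,"ax":0,"ay":0,"az":0,"fingers":0.1},{"tx":0,"ty":0,"tz":-20,"ax":0,"ay":0,"az":0,"fingers":0.1},{"tx":0,"ty":0,"tz":-11,"ax":0,"ay":0,"az":0,"fingers":0.1},{"tx":0,"ty":0,"tz":-4.5,"ax":0,"ay":0,"az":0,"fingers":0.1},{"tx":0,"ty":0,"tz":0,"ax":0,"ay":0,"az":0,"fingers":0.1},{"tx":0,"ty":0,"tz":0,"ax":0,"ay":0,"az":0,"fingers":0.1}]'
python3 -m pendant '[{"tx":0,"ty":0,"tz":0,"ax":0,"ay":0,"az":0,"fingers":0.1},{"tx":0,"ty":0,"tz":0,"ax":0,"ay":0,"az":0,"fingers":-1},{"tx":0,"ty":0,"tz":0,"ax":0,"ay":0,"az":0,"fingers":-1},{"tx":0,"ty":0,"tz":0,"ax":0,"ay":0,"az":0,"fingers":-1},{"tx":0,"ty":0,"tz":0,"ax":0,"ay":0,"az":0,"fingers":-1},{"tx":0,"ty":0,"tz":0,"ax":0,"ay":0,"az":0,"fingers":-1},{"tx":0,"ty":0,"tz":0,"ax":0,"ay":0,"az":0,"fingers":-1},{"tx":0,"ty":0,"tz":0,"ax":0,"ay":0,"az":0,"fingers":-1}]'
```

```text
t: 17.7
position: [0.4548, 0.3477, 0.0604]
eef_rot: [-0.0, 0.785, -0.62, 0.0]
force: [0.5, -0.5, 0.4]
finger_gap: 0.0508
t: 18.7
position: [0.4545, 0.3474, 0.0599]
eef_rot: [-0.0, 0.785, -0.62, 0.0]
force: [-0.2, 0.1, 1.6]
finger_gap: 0.0214
```

```bash
python3 -m pendant '[{"tx":0,"ty":0,"tz":5,"ax":0,"ay":0,"az":0,"fingers":-1},{"tx":0,"ty":0,"tz":15,"ax":0,"ay":0,"az":0,"fingers":-1},{"tx":0,"ty":0,"tz":25,"ax":0,"ay":0,"az":0,"fingers":-1},{"tx":5,"ty":-8,"tz":25,"ax":0,"ay":0,"az":0,"fingers":-1},{"tx":10,"ty":-15,"tz":15,"ax":0,"ay":0,"az":0,"fingers":-1},{"tx":15,"ty":-23,"tz":5,"ax":0,"ay":0,"az":0,"fingers":-1},{"tx":20,"ty":-31,"tz":0,"ax":0,"ay":0,"az":0,"fingers":-1},{"tx":20,"ty":-31,"tz":0,"ax":0,"ay":0,"az":0,"fingers":-1}]'
python3 -m pendant '[{"tx":20,"ty":-31,"tz":0,"ax":0,"ay":0,"az":0,"fingers":-1},{"tx":20,"ty":-31,"tz":0,"ax":0,"ay":0,"az":0,"fingers":-1},{"tx":20,"ty":-31,"tz":0,"ax":0,"ay":0,"az":0,"fingers":-1},{"tx":20,"ty":-31,"tz":0,"ax":0,"ay":0,"az":0,"fingers":-1},{"tx":14,"ty":-19,"tz":0,"ax":0,"ay":0,"az":0,"fingers":-1},{"tx":7.5,"ty":-10.3,"tz":0,"ax":0,"ay":0,"az":0,"fingers":-1},{"tx":0,"ty":0,"tz":0,"ax":0,"ay":0,"az":0,"fingers":-1},{"tx":0,"ty":0,"tz":0,"ax":0,"ay":0,"az":0,"fingers":-1}]'
python3 -c "
from h import *; im=grab('wrist','w10'); grab('side','s10'); print(manip.observe()['position'])"
```

```text
t: 19.7
position: [0.5252, 0.2378, 0.1503]
eef_rot: [-0.0, 0.785, -0.62, 0.0]
force: [-0.1, 0.6, -1.4]
finger_gap: 0.0212
t: 20.7
position: [0.6253, 0.0869, 0.1497]
eef_rot: [0.0, 0.785, -0.62, -0.0]
force: [-0.5, -0.1, -1.6]
finger_gap: 0.021
[0.62539817 0.08702936 0.14986066]
```

View pics/w10.png

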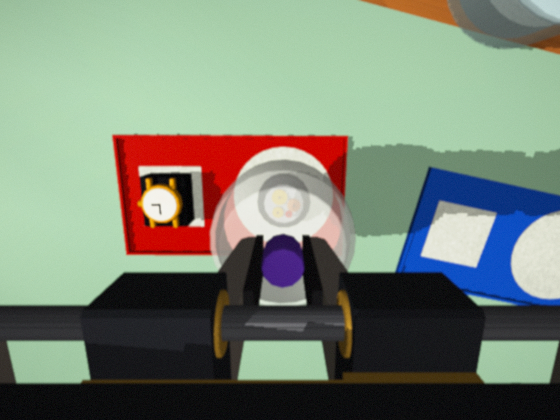

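View pics/s10.png

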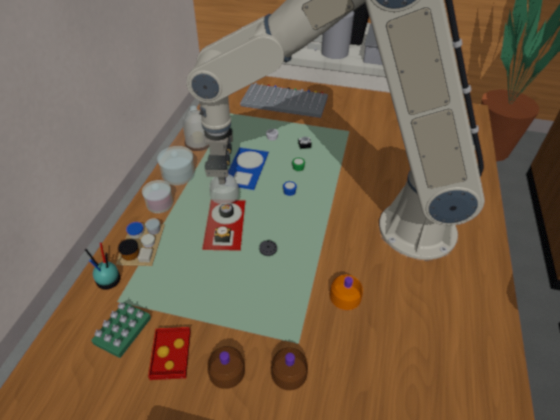

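```bash
python3 -c "
from h import *
im=load('w10')
X,r=topfit(im,283,262,30,.165,.2);print('knob',r,X[:,2].mean())
C=cloud(im);m=(im['depth']>0)&(C[...,2]>.14)&(C[...,2]<.158);v,u=np.nonzero(m);X=C[m];X=X[np.hypot(X[:,0]-.625,X[:,1]-.087)<.043]
A=np.c_[X[:,:2],np.ones(len(X))];print(len(X),np.linalg.lstsq(A,X[:,2],rcond=None)[0],X[:,2].mean())"
python3 -m pendant '[{"tx":0.8,"ty":-0.6,"tz":-5,"ax":0,"ay":0,"az":0,"fingers":-1},{"tx":0,"ty":0,"tz":-18,"ax":0,"ay":0,"az":0,"fingers":-1},{"tx":0,"ty":0,"tz":-22,"ax":0,"ay":0,"az":0,"fingers":-1},{"tx":0,"ty":0,"tz":-18,"ax":0,"ay":0,"az":0,"fingers":-1},{"tx":0,"ty":0,"tz":-12,"ax":0,"ay":0,"az":0,"fingers":-1},{"tx":0,"ty":0,"tz":-5,"ax":0,"ay":0,"az":0,"fingers":-1},{"tx":0,"ty":0,"tz":0,"ax":0,"ay":0,"az":0,"fingers":-1},{"tx":0,"ty":0,"tz":0,"ax":0,"ay":0,"az":0,"fingers":-1}]'
```

```text
knob ((625.7445068359375, 86.68598937988281), (21.375225067138672, 29.578519821166992), 14.167213439941406) 0.17469287081900978
8267 [-0.022741   -0.0064191   0.16075796] 0.145670684316186
t: 21.8
position: [0.6273, 0.0856, 0.0705]
eef_rot: [-0.0, 0.785, -0.62, 0.0]
force: [-0.4, -0.5, -1.4]
finger_gap: 0.021
```

```bash
python3 -m pendant '[{"tx":0,"ty":0,"tz":-3,"ax":0,"ay":0,"az":0,"fingers":-1},{"tx":0,"ty":0,"tz":-2.5,"ax":0,"ay":0,"az":0,"fingers":-1},{"tx":0,"ty":0,"tz":-1.5,"ax":0,"ay":0,"az":0,"fingers":-1},{"tx":0,"ty":0,"tz":0,"ax":0,"ay":0,"az":0,"fingers":-1},{"tx":0,"ty":0,"tz":0,"ax":0,"ay":0,"az":0,"fingers":-1},{"tx":0,"ty":0,"tz":0,"ax":0,"ay":0,"az":0,"fingers":-1},{"tx":0,"ty":0,"tz":0,"ax":0,"ay":0,"az":0,"fingers":-1},{"tx":0,"ty":0,"tz":0,"ax":0,"ay":0,"az":0,"fingers":-1}]'
python3 -c "
from h import *; im=grab('wrist','w11'); print(manip.observe()['position'])"
```

```text
t: 22.8
position: [0.6268, 0.0855, 0.0629]
eef_rot: [-0.0, 0.785, -0.62, 0.0]
force: [-0.4, -0.4, 1.0]
finger_gap: 0.021
[0.62675364 0.0855434  0.06290047]
```

View pics/w11.png

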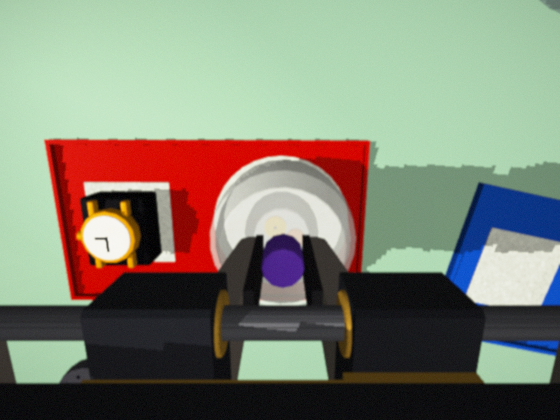

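```bash
python3 -m pendant '[{"tx":0,"ty":0,"tz":0,"ax":0,"ay":0,"az":0,"fingers":0},{"tx":0,"ty":0,"tz":0,"ax":0,"ay":0,"az":0,"fingers":0},{"tx":0,"ty":0,"tz":0,"ax":0,"ay":0,"az":0,"fingers":0},{"tx":0,"ty":0,"tz":10,"ax":0,"ay":0,"az":0,"fingers":0},{"tx":0,"ty":0,"tz":25,"ax":0,"ay":0,"az":0,"fingers":0},{"tx":0,"ty":0,"tz":35,"ax":0,"ay":0,"az":0,"fingers":0},{"tx":-6,"ty":-15,"tz":35,"ax":0,"ay":0,"az":0,"fingers":0},{"tx":-12,"ty":-30,"tz":20,"ax":0,"ay":0,"az":2,"fingers":1}]'
python3 -m pendant '[{"tx":-18,"ty":-42,"tz":0,"ax":0,"ay":0,"az":2,"fingers":1},{"tx":-18,"ty":-42,"tz":0,"ax":0,"ay":0,"az":2,"fingers":1},{"tx":-18,"ty":-42,"tz":0,"ax":0,"ay":0,"az":2,"fingers":1},{"tx":-18,"ty":-42,"tz":0,"ax":0,"ay":0,"az":2.3,"fingers":1},{"tx":-18,"ty":-42,"tz":0,"ax":0,"ay":0,"az":0,"fingers":1},{"tx":-18,"ty":-42,"tz":0,"ax":0,"ay":0,"az":0,"fingers":1},{"tx":-18,"ty":-42,"tz":0,"ax":0,"ay":0,"az":0,"fingers":1},{"tx":-18,"ty":-42,"tz":0,"ax":0,"ay":0,"az":0,"fingers":1}]'
python3 -c "
from h import *; im=grab('wrist','w12'); grab('side','s12');pads('w12'); print(manip.observe()['position'])"
```

```text
t: 23.85
position: [0.6098, 0.0408, 0.1906]
eef_rot: [-0.001, 0.796, -0.605, 0.001]
force: [-0.1, -0.3, 0.3]
finger_gap: 0.0541
t: 24.85
position: [0.4642, -0.2969, 0.1888]
eef_rot: [-0.0, 0.837, -0.547, 0.001]
force: [0.7, -1.6, -0.5]
finger_gap: 0.0919
px [265.  21.] box [216   0  99  52] cen [ 611.5 -214.4] rect [array([ 607.8, -216. ]), array([45.5, 95.5]), np.float64(23.7)]
px [398. 109.] box [376  85  48  52] cen [ 591.3 -373.4] rect [array([ 590.9, -375.7]), array([49.6, 49.9]), np.float64(73.3)]
px [ 62. 121.] box [ 46 105  33  33] cen [438.7 -55.7] rect [array([438.5, -55.7]), array([32.5, 33.8]), np.float64(23.7)]
px [195. 179.] box [180 164  31  31] cen [ 436.8 -204.6] rect [array([ 436.6, -204.7]), array([33.2, 32.2]), np.float64(66.7)]
[ 0.463437   -0.29877029  0.18868924]
```

View pics/w12.png

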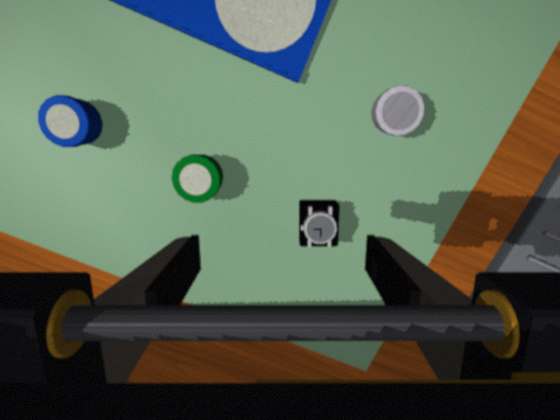

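View pics/s12.png

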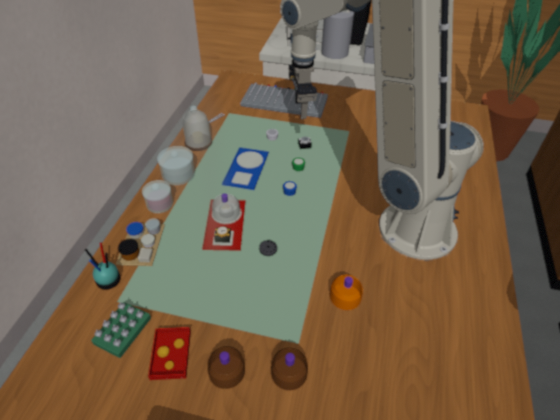

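w12: steel case at (319,224), aligned with the tool. The green pot is at (197,178) and the tin at (400,110). The side view shows the dome over the movement on the red tray at (225,207).

```bash
python3 -c "
from h import *
im=load('w12');X,r=topfit(im,319,224,40,.019,.05);print(r,X[:,2].max());X,r=topfit(im,319,224,40,.031,.05);print(r)
X,r=topfit(im,67,121,40,.022,.05);print('bluepot',cv2.minEnclosingCircle((X[:,:2]*1000).astype(np.float32)))
X,r=topfit(im,197,178,40,.022,.05);print('green',cv2.minEnclosingCircle((X[:,:2]*1000).astype(np.float32)))
print(manip.observe()['position'])"
```

```text
((448.9642028808594, -347.17462158203125), (47.32989501953125, 41.63032913208008), 24.012033462524414) 0.03687360354143911
((448.4624328613281, -346.57928466796875), (33.497276306152344, 33.61967849731445), 72.37458038330078)
bluepot ((445.8849792480469, -72.50286865234375), 25.283456802368164)
green ((443.9198303222656, -209.6782684326172), 25.06719207763672)
[ 0.463437   -0.29877029  0.18868924]
```

```bash
python3 -m pendant '[{"tx":-7,"ty":-24,"tz":-10,"ax":0,"ay":0,"az":0,"fingers":1},{"tx":-8,"ty":-24,"tz":-28,"ax":0,"ay":0,"az":0,"fingers":1},{"tx":0,"ty":0,"tz":-35,"ax":0,"ay":0,"az":0,"fingers":1},{"tx":0,"ty":0,"tz":-35,"ax":0,"ay":0,"az":0,"fingers":1},{"tx":0,"ty":0,"tz":-20,"ax":0,"ay":0,"az":0,"fingers":1},{"tx":0,"ty":0,"tz":0,"ax":0,"ay":0,"az":0,"fingers":1},{"tx":0,"ty":0,"tz":0,"ax":0,"ay":0,"az":0,"fingers":1},{"tx":0,"ty":0,"tz":0,"ax":0,"ay":0,"az":0,"fingers":1}]'
python3 -c "
from h import *; im=grab('wrist','w13');X,r=topfit(im,281,230,50,.019,.05);print(r);print(manip.observe()['position'])"
```

```text
t: 25.95
position: [0.4506, -0.3438, 0.0612]
eef_rot: [0.0, 0.837, -0.547, 0.001]
force: [1.0, 0.4, 0.6]
finger_gap: 0.0921
((448.3895263671875, -347.0892028808594), (47.986663818359375, 42.01608657836914), 23.388269424438477)
[ 0.45040118 -0.34383358  0.06099833]
```

View pics/w13.png

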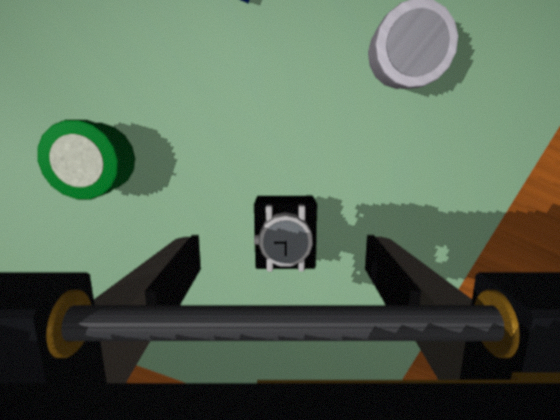

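The grey steel dial at (285,238) is confirmed, and it is centred within 3 mm. I'll correct by (-2,-3.3), descend to 4 mm and grip.

```bash
python3 -m pendant '[{"tx":-2,"ty":-3.3,"tz":-12,"ax":0,"ay":0,"az":0,"fingers":1},{"tx":0,"ty":0,"tz":-22,"ax":0,"ay":0,"az":0,"fingers":1},{"tx":0,"ty":0,"tz":-15,"ax":0,"ay":0,"az":0,"fingers":1},{"tx":0,"ty":0,"tz":-8,"ax":0,"ay":0,"az":0,"fingers":1},{"tx":0,"ty":0,"tz":0,"ax":0,"ay":0,"az":0,"fingers":1},{"tx":0,"ty":0,"tz":0,"ax":0,"ay":0,"az":0,"fingers":-1},{"tx":0,"ty":0,"tz":0,"ax":0,"ay":0,"az":0,"fingers":-1},{"tx":0,"ty":0,"tz":0,"ax":0,"ay":0,"az":0,"fingers":-1}]'
python3 -m pendant '[{"tx":0,"ty":0,"tz":0,"ax":0,"ay":0,"az":0,"fingers":-1},{"tx":0,"ty":0,"tz":0,"ax":0,"ay":0,"az":0,"fingers":-1},{"tx":0,"ty":0,"tz":0,"ax":0,"ay":0,"az":0,"fingers":-1},{"tx":0,"ty":0,"tz":10,"ax":0,"ay":0,"az":0,"fingers":-1},{"tx":0,"ty":0,"tz":25,"ax":0,"ay":0,"az":0,"fingers":-1},{"tx":0,"ty":0,"tz":35,"ax":0,"ay":0,"az":0,"fingers":-1},{"tx":8,"ty":10,"tz":35,"ax":0,"ay":0,"az":0,"fingers":-1},{"tx":16,"ty":30,"tz":35,"ax":0,"ay":0,"az":0,"fingers":-1}]'
```

```text
t: 27.0
position: [0.4479, -0.3469, 0.0033]
eef_rot: [0.0, 0.837, -0.547, 0.0]
force: [-0.2, 0.3, 0.3]
finger_gap: 0.0639
t: 28.0
position: [0.4717, -0.3072, 0.1446]
eef_rot: [0.0, 0.837, -0.548, 0.0]
force: [0.5, -0.1, -0.9]
finger_gap: 0.0416
```

```bash
python3 -m pendant '[{"tx":14,"ty":31,"tz":0,"ax":0,"ay":0,"az":-5,"fingers":-1},{"tx":14,"ty":31,"tz":0,"ax":0,"ay":0,"az":-5,"fingers":-1},{"tx":14,"ty":31,"tz":0,"ax":0,"ay":0,"az":-5,"fingers":-1},{"tx":14,"ty":31,"tz":0,"ax":0,"ay":0,"az":-5,"fingers":-1},{"tx":14,"ty":31,"tz":0,"ax":0,"ay":0,"az":-1,"fingers":-1},{"tx":10,"ty":15,"tz":0,"ax":0,"ay":0,"az":0,"fingers":-1},{"tx":0,"ty":0,"tz":0,"ax":0,"ay":0,"az":0,"fingers":-1},{"tx":0,"ty":0,"tz":0,"ax":0,"ay":0,"az":0,"fingers":-1}]'
python3 -c "
from h import *; im=grab('wrist','w14'); pads('w14'); print(manip.observe()['position'])
X,r=topfit(im,283,272,45,.14,.25);print('held',r)
C=cloud(im)
s=load('s12')
X,r=topfit(s,225,200,16,.078,.1);print('knob red side',X.mean(0),r)
"
```

```text
t: 29.0
position: [0.5513, -0.1375, 0.1428]
eef_rot: [0.0, 0.723, -0.69, -0.0]
force: [0.8, -0.4, -1.1]
finger_gap: 0.0417
px [ 17. 110.] box [ 0 59 46 93] cen [622.  106.8] rect [array([622.8, 101.5]), array([40.9, 78.8]), np.float64(80.9)]
px [361. 114.] box [308  59 107 111] cen [ 632.8 -205.8] rect [array([ 631.4, -206. ]), array([96.7, 97.2]), np.float64(2.7)]
px [240. 112.] box [207  78  67  70] cen [629.8 -95.7] rect [array([629. , -95.7]), array([59.6, 59.7]), np.float64(1.2)]
px [537. 185.] box [513 152  47  52] cen [ 575.7 -381.5] rect [array([ 580.6, -379.3]), array([50. , 43.2]), np.float64(14.2)]
px [288. 260.] box [248 243  71  54] cen [ 487.3 -146.6] rect [array([ 478.1, -143. ]), array([72. , 54.9]), np.float64(84.8)]
[ 0.55124674 -0.13766833  0.14281542]
held ((554.847412109375, -137.59925842285156), (48.57298278808594, 48.625144958496094), 2.164304494857788)
knob red side [0.62794402 0.08835507 0.08399919] ((628.0938720703125, 88.70268249511719), (20.87860870361328, 19.68266487121582), 89.19603729248047)
```

View pics/w14.png

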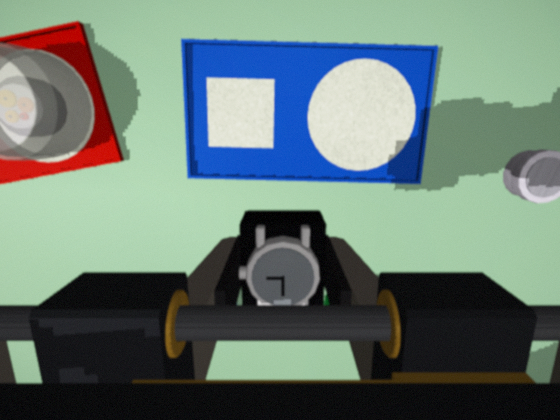

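```bash
python3 -c "
from h import *
im=load('w14')
for lo,hi in((.155,.2),(.16,.2),(.17,.2),(.168,.173)):
    X,r=topfit(im,283,272,45,lo,hi);print(lo,r)
X,r=topfit(load('w4'),283,272,45,.18,.25);print('gold ref',r)
print(manip.observe()['position'])
"
python3 -m pendant '[{"tx":10,"ty":6,"tz":0,"ax":0,"ay":0,"az":0,"fingers":-1},{"tx":25,"ty":13,"tz":-5,"ax":0,"ay":0,"az":0,"fingers":-1},{"tx":25,"ty":13,"tz":-20,"ax":0,"ay":0,"az":0,"fingers":-1},{"tx":14,"ty":8,"tz":-30,"ax":0,"ay":0,"az":0,"fingers":-1},{"tx":4,"ty":2,"tz":-30,"ax":0,"ay":0,"az":0,"fingers":-1},{"tx":0,"ty":0,"tz":-20,"ax":0,"ay":0,"az":0,"fingers":-1},{"tx":0,"ty":0,"tz":0,"ax":0,"ay":0,"az":0,"fingers":-1},{"tx":0,"ty":0,"tz":0,"ax":0,"ay":0,"az":0,"fingers":-1}]'
python3 -c "
from h import *; print(manip.observe()['position'])"
```

```text
0.155 ((552.3362426757812, -137.63514709472656), (43.55153274536133, 45.291419982910156), 2.164304494857788)
0.16 ((552.3326416015625, -137.54074096679688), (43.55153274536133, 43.97840118408203), 2.164304494857788)
0.17 ((552.0458984375, -135.69757080078125), (34.02112579345703, 38.21282196044922), 3.041935920715332)
0.168 ((561.4290161132812, -131.33514404296875), (26.667577743530273, 42.213035583496094), 23.596145629882812)
gold ref ((555.0768432617188, 153.79116821289062), (33.810550689697266, 38.52279281616211), 13.41726016998291)
[ 0.55124674 -0.13766833  0.14281542]
t: 30.05
position: [0.6302, -0.0951, 0.0388]
eef_rot: [-0.0, 0.723, -0.691, 0.0]
force: [0.4, -0.6, -0.8]
finger_gap: 0.0418
[ 0.63024988 -0.09511817  0.03876886]
```

```bash
python3 -m pendant '[{"tx":-1.2,"ty":-0.6,"tz":-14,"ax":0,"ay":0,"az":0,"fingers":-1},{"tx":0,"ty":0,"tz":-11,"ax":0,"ay":0,"az":0,"fingers":-1},{"tx":0,"ty":0,"tz":-7,"ax":0,"ay":0,"az":0,"fingers":-1},{"tx":0,"ty":0,"tz":0,"ax":0,"ay":0,"az":0,"fingers":-1},{"tx":0,"ty":0,"tz":0,"ax":0,"ay":0,"az":0,"fingers":-1},{"tx":0,"ty":0,"tz":0,"ax":0,"ay":0,"az":0,"fingers":0.5},{"tx":0,"ty":0,"tz":0,"ax":0,"ay":0,"az":0,"fingers":0.5},{"tx":0,"ty":0,"tz":0,"ax":0,"ay":0,"az":0,"fingers":0.5}]'
python3 -c "
from h import *; print(manip.observe()['position'])"
```

```text
t: 31.05
position: [0.6286, -0.0954, 0.0059]
eef_rot: [-0.0, 0.723, -0.69, 0.0]
force: [1.0, -0.8, -0.8]
finger_gap: 0.0681
[ 0.6285796  -0.09537879  0.00591249]
```

```bash
python3 -m pendant '[{"tx":0,"ty":0,"tz":15,"ax":0,"ay":0,"az":0,"fingers":0.5},{"tx":0,"ty":0,"tz":40,"ax":0,"ay":0,"az":0,"fingers":0.6},{"tx":-20,"ty":2,"tz":45,"ax":0,"ay":0,"az":0,"fingers":1},{"tx":-35,"ty":4,"tz":45,"ax":0,"ay":0,"az":0,"fingers":1},{"tx":-40,"ty":4,"tz":20,"ax":0,"ay":0,"az":0,"fingers":1},{"tx":-40,"ty":4,"tz":0,"ax":0,"ay":0,"az":0,"fingers":1},{"tx":-35,"ty":4,"tz":0,"ax":0,"ay":0,"az":0,"fingers":1},{"tx":-20,"ty":4,"tz":0,"ax":0,"ay":0,"az":0,"fingers":1}]'
python3 -c "
from h import *; im=grab('wrist','w15');pads('w15'); print(manip.observe()['position'])"
```

```text
t: 32.05
position: [0.4369, -0.0732, 0.1719]
eef_rot: [-0.0, 0.723, -0.691, 0.0]
force: [-0.4, -0.7, 0.6]
finger_gap: 0.0918
px [309.  17.] box [284   0  64  26] cen [604.8 -90.5] rect [array([608.9, -96.3]), array([19.5, 59.4]), np.float64(0.5)]
px [433.  20.] box [384   0 104  50] cen [ 607.6 -207.1] rect [array([ 603.8, -207.5]), array([41.6, 95.4]), np.float64(2.7)]
px [281. 190.] box [266 174  32  32] cen [440.2 -72.3] rect [array([440.2, -72.3]), array([33.2, 32.8]), np.float64(2.6)]
px [422. 198.] box [407 183  32  31] cen [ 438.2 -221.9] rect [array([ 437.9, -222.1]), array([32.5, 33.3]), np.float64(2.6)]
[ 0.43487062 -0.07277852  0.17151758]
```

View pics/w15.png

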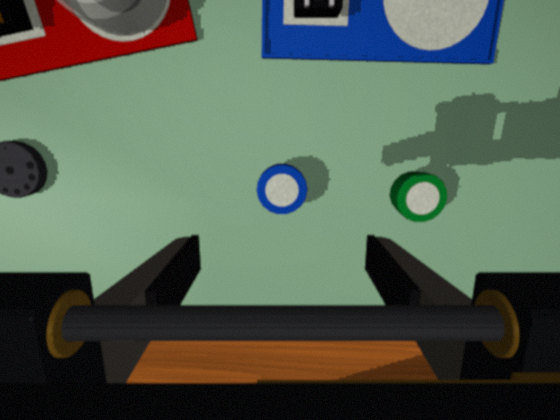

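The blue pot is at (281,189), blue rim with a white disc. The other pot at (420,197) is green and not wanted.

```bash
python3 -c "
from h import *
im=load('w15')
X,r=topfit(im,281,189,40,.022,.05);print('bluepot',cv2.minEnclosingCircle((X[:,:2]*1000).astype(np.float32)),r,np.median(X[:,2]))"
python3 -m pendant '[{"tx":4,"ty":0,"tz":-15,"ax":0,"ay":0,"az":0,"fingers":1},{"tx":8,"ty":0,"tz":-30,"ax":0,"ay":0,"az":0,"fingers":1},{"tx":0,"ty":0,"tz":-35,"ax":0,"ay":0,"az":0,"fingers":1},{"tx":0,"ty":0,"tz":-20,"ax":0,"ay":0,"az":0,"fingers":1},{"tx":0,"ty":0,"tz":-10,"ax":0,"ay":0,"az":0,"fingers":1},{"tx":0,"ty":0,"tz":0,"ax":0,"ay":0,"az":0,"fingers":1},{"tx":0,"ty":0,"tz":0,"ax":0,"ay":0,"az":0,"fingers":1},{"tx":0,"ty":0,"tz":0,"ax":0,"ay":0,"az":0,"fingers":1}]'
python3 -c "
from h import *; im=grab('wrist','w16');X,r=topfit(im,281,230,50,.022,.05);print('bluepot',cv2.minEnclosingCircle((X[:,:2]*1000).astype(np.float32)),r); print(manip.observe()['position'])"
```

```text
bluepot ((445.4718017578125, -72.1262435913086), 25.087345123291016) ((445.9131774902344, -72.28189086914062), (48.76689147949219, 49.05265808105469), 49.32996368408203) 0.030104468179796253
t: 33.1
position: [0.4512, -0.0735, 0.0616]
eef_rot: [-0.0, 0.723, -0.69, 0.001]
force: [-0.0, -0.3, -0.5]
finger_gap: 0.0918
bluepot ((445.4405212402344, -72.01091003417969), 25.107585906982422) ((445.6877136230469, -72.15365600585938), (48.98448944091797, 49.50860595703125), 44.25876998901367)
[ 0.45113406 -0.07345438  0.06152644]
```

```bash
python3 -m pendant '[{"tx":-5.5,"ty":1.3,"tz":-5,"ax":0,"ay":0,"az":0,"fingers":1},{"tx":0,"ty":0,"tz":-20,"ax":0,"ay":0,"az":0,"fingers":1},{"tx":0,"ty":0,"tz":-20,"ax":0,"ay":0,"az":0,"fingers":1},{"tx":0,"ty":0,"tz":-11.5,"ax":0,"ay":0,"az":0,"fingers":1},{"tx":0,"ty":0,"tz":0,"ax":0,"ay":0,"az":0,"fingers":1},{"tx":0,"ty":0,"tz":0,"ax":0,"ay":0,"az":0,"fingers":-1},{"tx":0,"ty":0,"tz":0,"ax":0,"ay":0,"az":0,"fingers":-1},{"tx":0,"ty":0,"tz":0,"ax":0,"ay":0,"az":0,"fingers":-1}]'
python3 -m pendant '[{"tx":0,"ty":0,"tz":0,"ax":0,"ay":0,"az":0,"fingers":-1},{"tx":0,"ty":0,"tz":0,"ax":0,"ay":0,"az":0,"fingers":-1},{"tx":0,"ty":0,"tz":10,"ax":0,"ay":0,"az":0,"fingers":-1},{"tx":0,"ty":0,"tz":30,"ax":0,"ay":0,"az":0,"fingers":-1},{"tx":5,"ty":-5,"tz":35,"ax":0,"ay":0,"az":0,"fingers":-1},{"tx":20,"ty":-15,"tz":35,"ax":0,"ay":0,"az":0,"fingers":-1},{"tx":32,"ty":-25,"tz":15,"ax":0,"ay":0,"az":0,"fingers":-1},{"tx":35,"ty":-26,"tz":0,"ax":0,"ay":0,"az":0,"fingers":-1}]'
python3 -m pendant '[{"tx":30,"ty":-24,"tz":0,"ax":0,"ay":0,"az":0,"fingers":-1},{"tx":20,"ty":-18,"tz":0,"ax":0,"ay":0,"az":0,"fingers":-1},{"tx":0,"ty":0,"tz":0,"ax":0,"ay":0,"az":0,"fingers":-1},{"tx":0,"ty":0,"tz":0,"ax":0,"ay":0,"az":0,"fingers":-1},{"tx":0,"ty":0,"tz":0,"ax":0,"ay":0,"az":0,"fingers":-1},{"tx":0,"ty":0,"tz":0,"ax":0,"ay":0,"az":0,"fingers":-1},{"tx":0,"ty":0,"tz":0,"ax":0,"ay":0,"az":0,"fingers":-1},{"tx":0,"ty":0,"tz":0,"ax":0,"ay":0,"az":0,"fingers":-1}]'
python3 -c "
from h import *; im=grab('wrist','w17');pads('w17');p=manip.observe()['position']; print(p);X,r=topfit(im,283,265,50,p[2]+.02,p[2]+.05);print('held',cv2.minEnclosingCircle((X[:,:2]*1000).astype(np.float32)),r)"
```

```text
t: 34.15
position: [0.4454, -0.0721, 0.0048]
eef_rot: [-0.0, 0.723, -0.69, 0.0]
force: [-1.2, -0.2, 0.7]
finger_gap: 0.0641
t: 35.15
position: [0.5388, -0.144, 0.1319]
eef_rot: [-0.001, 0.723, -0.69, 0.001]
force: [0.4, -0.6, 0.5]
finger_gap: 0.049
t: 36.15
position: [0.587, -0.185, 0.1294]
eef_rot: [-0.0, 0.723, -0.69, 0.0]
force: [-0.6, 0.2, -0.5]
finger_gap: 0.049
px [308. 152.] box [254  98 108 110] cen [ 632.7 -205.8] rect [array([ 631.1, -205.8]), array([96.8, 96.6]), np.float64(2.7)]
px [183. 150.] box [149 116  70  69] cen [630.1 -94.3] rect [array([628.9, -94.3]), array([59.6, 62.2]), np.float64(1.2)]
px [490. 217.] box [454 191  69  54] cen [ 581.1 -381.1] rect [array([ 579.9, -378.6]), array([51.9, 64.1]), np.float64(4.9)]
px [282. 272.] box [250 242  66  60] cen [ 516.3 -188.4] rect [array([ 515.9, -188.5]), array([62.7, 64.1]), np.float64(2.7)]
px [301. 355.] box [285 341  33  29] cen [ 422.4 -212.4] rect [array([ 422.2, -212.6]), array([34.3, 33.3]), np.float64(43.4)]
[ 0.58703559 -0.18497961  0.12942375]
held ((586.5411987304688, -184.85565185546875), 25.790422439575195) ((590.5368041992188, -185.0194091796875), (43.0560302734375, 49.219383239746094), 2.4262118339538574)
```

View pics/w17.png

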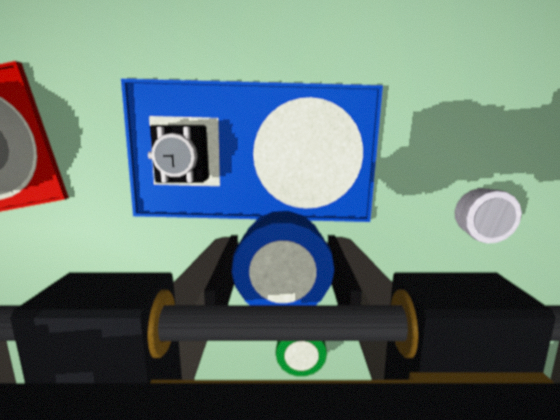

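```bash
python3 -c "
from h import *
im=load('w17');X,r=topfit(im,180,154,45,.02,.06);print('steel',r)"
python3 -m pendant '[{"tx":10,"ty":-5,"tz":0,"ax":0,"ay":0,"az":0,"fingers":-1},{"tx":20,"ty":-9,"tz":-5,"ax":0,"ay":0,"az":0,"fingers":-1},{"tx":15,"ty":-6.8,"tz":-20,"ax":0,"ay":0,"az":0,"fingers":-1},{"tx":0,"ty":0,"tz":-30,"ax":0,"ay":0,"az":0,"fingers":-1},{"tx":0,"ty":0,"tz":-25,"ax":0,"ay":0,"az":0,"fingers":-1},{"tx":0,"ty":0,"tz":-15,"ax":0,"ay":0,"az":0,"fingers":-1},{"tx":0,"ty":0,"tz":0,"ax":0,"ay":0,"az":0,"fingers":-1},{"tx":0,"ty":0,"tz":0,"ax":0,"ay":0,"az":0,"fingers":-1}]'
python3 -c "
from h import *; print(manip.observe()['position'])"
```

```text
steel ((628.5440673828125, -95.67381286621094), (47.904903411865234, 42.657737731933594), 2.706555128097534)
t: 37.2
position: [0.6328, -0.2062, 0.0353]
eef_rot: [-0.0, 0.723, -0.69, 0.001]
force: [-0.2, -0.1, 0.1]
finger_gap: 0.0491
[ 0.63282945 -0.20615567  0.03525328]
```

```bash
python3 -m pendant '[{"tx":-0.5,"ty":0.4,"tz":-14,"ax":0,"ay":0,"az":0,"fingers":-1},{"tx":0,"ty":0,"tz":-9,"ax":0,"ay":0,"az":0,"fingers":-1},{"tx":0,"ty":0,"tz":-4,"ax":0,"ay":0,"az":0,"fingers":-1},{"tx":0,"ty":0,"tz":0,"ax":0,"ay":0,"az":0,"fingers":-1},{"tx":0,"ty":0,"tz":0,"ax":0,"ay":0,"az":0,"fingers":-1},{"tx":0,"ty":0,"tz":0,"ax":0,"ay":0,"az":0,"fingers":0.6},{"tx":0,"ty":0,"tz":0,"ax":0,"ay":0,"az":0,"fingers":0.6},{"tx":0,"ty":0,"tz":0,"ax":0,"ay":0,"az":0,"fingers":0.6}]'
python3 -m pendant '[{"tx":0,"ty":0,"tz":0,"ax":0,"ay":0,"az":0,"fingers":0.6},{"tx":0,"ty":0,"tz":15,"ax":0,"ay":0,"az":0,"fingers":0.6},{"tx":0,"ty":0,"tz":40,"ax":0,"ay":0,"az":0,"fingers":0.6},{"tx":-10,"ty":5,"tz":45,"ax":0,"ay":0,"az":0,"fingers":1},{"tx":-30,"ty":30,"tz":45,"ax":0,"ay":0,"az":0,"fingers":1},{"tx":-30,"ty":35,"tz":45,"ax":0,"ay":0,"az":0,"fingers":1},{"tx":-30,"ty":40,"tz":35,"ax":0,"ay":0,"az":0,"fingers":1},{"tx":-20,"ty":40,"tz":20,"ax":0,"ay":0,"az":0,"fingers":1}]'
python3 -m pendant '[{"tx":-10,"ty":15,"tz":0,"ax":0,"ay":0,"az":0,"fingers":1},{"tx":0,"ty":0,"tz":0,"ax":0,"ay":0,"az":0,"fingers":1},{"tx":0,"ty":0,"tz":0,"ax":0,"ay":0,"az":0,"fingers":1},{"tx":0,"ty":0,"tz":0,"ax":0,"ay":0,"az":0,"fingers":1},{"tx":0,"ty":0,"tz":0,"ax":0,"ay":0,"az":0,"fingers":1},{"tx":0,"ty":0,"tz":0,"ax":0,"ay":0,"az":0,"fingers":1},{"tx":0,"ty":0,"tz":0,"ax":0,"ay":0,"az":0,"fingers":1},{"tx":0,"ty":0,"tz":0,"ax":0,"ay":0,"az":0,"fingers":1}]'
python3 -c "
from h import *; im=grab('wrist','w18');pads('w18'); grab('scene','c18');grab('side','s18');print(manip.observe()['position'])"
```

```text
t: 38.2
position: [0.6316, -0.2055, 0.0072]
eef_rot: [-0.0, 0.723, -0.69, 0.0]
force: [-0.6, 0.1, 0.3]
finger_gap: 0.0733
t: 39.2
position: [0.5118, -0.0556, 0.2541]
eef_rot: [-0.001, 0.723, -0.691, 0.001]
force: [0.9, 0.2, -0.4]
finger_gap: 0.0922
t: 40.2
position: [0.5024, -0.0415, 0.251]
eef_rot: [0.0, 0.723, -0.69, -0.0]
force: [-1.0, 0.1, -0.3]
finger_gap: 0.0915
px [175.  69.] box [145  33  56  75] cen [630.3  92.8] rect [array([631.5,  96.8]), array([63.8, 78. ]), np.float64(47.6)]
px [416.  81.] box [384  37  80  86] cen [ 630.1 -196.8] rect [array([ 631.2, -204.7]), array([96.8, 94.1]), np.float64(14.6)]
px [326.  81.] box [307  51  49  54] cen [625.7 -88.3] rect [array([629.5, -95.2]), array([59.6, 58.8]), np.float64(2.7)]
px [435.  77.] box [421  62  29  30] cen [ 636.5 -218.8] rect [array([ 636.7, -218.8]), array([32.6, 33.7]), np.float64(2.7)]
px [75. 88.] box [63 76 25 26] cen [603.6 213.9] rect [array([603.2, 213.8]), array([28.7, 29.2]), np.float64(84.5)]
px [413. 236.] box [402 225  24  24] cen [ 434.9 -221.6] rect [array([ 434.8, -221.7]), array([32.9, 30.9]), np.float64(7.7)]
[ 0.50240645 -0.04147973  0.25104308]
```

View pics/w18.png

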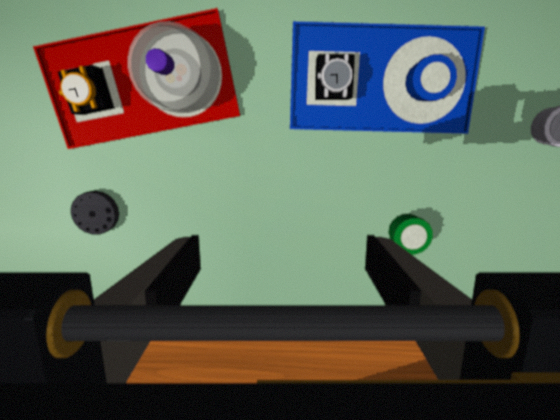

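View pics/c18.png

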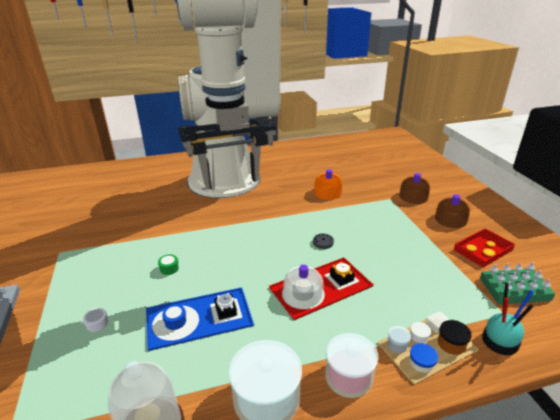

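```bash
python3 -c "
from h import *
im=load('w18')
X,r=topfit(im,158,62,20,.076,.1);print('knob',r,X[:,2].max())
X,r=topfit(im,175,70,50,.045,.068);print('roof',cv2.minEnclosingCircle((X[:,:2]*1000).astype(np.float32)),X[:,2].mean())
Y=X[np.hypot(X[:,0]-.6265,X[:,1]-.0863)<.036];print(np.linalg.lstsq(np.c_[Y[:,:2],np.ones(len(Y))],Y[:,2],rcond=None)[0])
X,r=topfit(im,82,89,40,.02,.06);print('gold',r)
X,r=topfit(im,333,75,40,.02,.06);print('steel',r)
X,r=topfit(im,432,79,40,.025,.06);print('bluepot',cv2.minEnclosingCircle((X[:,:2]*1000).astype(np.float32)),np.median(X[:,2]))
c=cv2.resize(im['frame'][0:150,20:300],None,fx=2.8,fy=2.8,interpolation=cv2.INTER_CUBIC);cv2.imwrite('pics/fin.png',c[:,:,::-1])
"
```

```text
knob ((626.349609375, 84.4606704711914), (20.807476043701172, 20.391281127929688), 3.5830636024475098) 0.08706290237988036
roof ((626.8265991210938, 84.65874481201172), 44.173011779785156) 0.05707690808796948
[ 0.00045626 -0.00298509  0.05907154]
gold ((600.8914184570312, 192.57891845703125), (48.134849548339844, 42.93937301635742), 12.729772567749023)
steel ((628.7943725585938, -95.57180786132812), (48.1480712890625, 42.07250213623047), 2.5961503982543945)
bluepot ((631.6109008789062, -205.10818481445312), 24.962312698364258) 0.03315709671908855
```

View pics/fin.png

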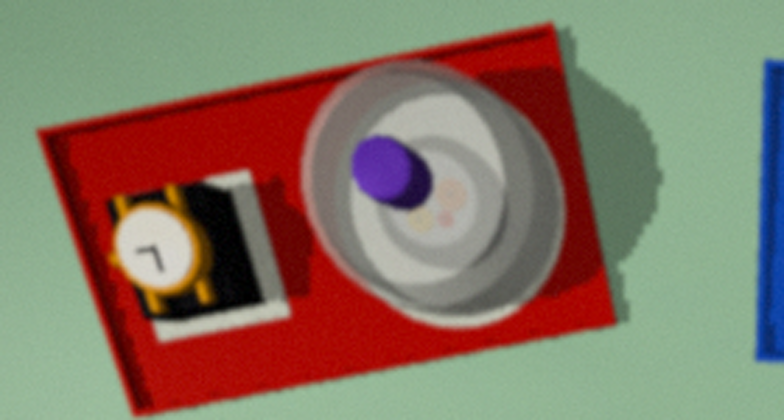

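```bash
python3 -c "
from h import *; print(manip.job_done()); print(manip.observe()['t'])"
```

```text
the job is handed in; nothing more can be done
None
the job is handed in; nothing more can be done
```

I made up both kits in the order you asked and handed the job in at about 40 s of the 133 s allowed. No verdict was reported.

- **Red tray:** the gold case measured within about 1 mm of the square pad's middle and is turned to match the pad. The movement is on the round pad under the clear dome. The dome's roof measured level, so it stands flat. Its centre read between about 0.7 and 1.9 mm off the pad's middle.
- **Blue tray:** the steel case and the blue pot each measured about 1 mm or less from the middle of their pads, both upright.
- **Left alone:** the arm never reached for the green pot, tin, staking disc or look-alike domes, and the last views show them standing where they were.

**Checks that disagreed:**
- In the last, more distant wrist view, the gold case read about 1 mm lower in y than in the nearer views. The dome's offset may be partly the same error, which is within the 2 mm calibration.
- At the start, the fixed cameras differed from each other by 2 to 5 mm, and up to 16 mm in y for the steel case, so I used the wrist camera for the final positions.
- Some fast moves stopped short of what I commanded; I corrected those from the measured pose before each grasp.
- I could not re-measure the movement once the dome covered it. Before that it read within about 1 mm of the pad's middle.

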